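# Stack the food cartons, bring the red-lidded jar to the front and hold the carousel

## Robot

A 6-joint arm with a two-finger parallel gripper is mounted at the origin on the work surface. World frame = base frame: x ahead of the robot, y to its left, z up, the work surface at z = 0. Lengths are in m, angles in degrees, forces in N, time in s.
With the tool pointing down it reaches from about 0.35 to 0.875 m from the base axis. Payload 4.2 kg.
Tool frame: the origin (TCP) lies midway between the tips of the shut fingers; the grasp point (between the pads) lies 19 mm behind it; z points along the fingers, y is the direction in which the jaws open and shut (so a half turn about z gives the same grasp; the last joint's range is limited). The gripper opens to 87 mm and grips with 3 to 60 N. Pads are 19 mm wide; open, the fingers measure 117 mm over their backs; the gripper's body (75 mm by 190 mm) begins 51 mm behind the grasp point.
Start: joints at [-52.85, 22.042, 0.453, 0, -68.411, -14.817], TCP at [0.238, -0.578, 0.223] pointing down, gripper open.
Joint ranges: [-179.83, 179.83], [-69.29, 118.12], [-61.27, 80.66], [-181.25, 117.63], [-171.15, -9.14], [-177.46, 177.46]. Speed limits (degrees/s): [159.86, 159.86, 180, 180, 180, 180].

## Interface

Orientations are given as a 3x3 rotation matrix whose columns are the frame's x, y, z axes.
In Python, from station import sense, capture, calibration, finish_job gives the robot as it stands.
- The arm moves only by the tool carry_out, never from a script. Its argument "commands" is one flat list of numbers, 6 for each row, row after row: the shift along the tool's x, y, z in mm, then the turn, a rotation vector about the tool's x, y, z in rad. A call has 1 to 5 rows; each row shifts and turns the pose as measured when the row begins, along the tool's axes as they then stand; what a row does not reach is not made up. A row lasts 1/8 s, in which the tool goes at most 62.5 mm and 10.7 degrees, less where a joint would pass 70% of its speed; a pose out of reach is approached as far as the arm can. A call is refused whole if a number of a shift passes 62.5 or a number of a turn 0.188, either way. A call with a gripper value outside its range is refused whole. "grip" is the finger opening in mm, from 0 to 87, set as the call begins (left out, the last holds). The fingers move at their own pace and stop on an object; the grip force is fixed at half the most. Time passes only in rows, so rows that do not move let the fingers close. It gives the time, the measured TCP pose, the force and the opening at its end, in the units of the state.
- sense(): the state, without advancing time (a new reading comes with each control period).
- capture(name): name is "side" or "top"; returns the picture (384x512x3 uint8, red, green, blue); there is no depth.
- calibration(name): a dict with "fx", "fy", "cx", "cy" (pixels), "dist" ([k1, k2, p1, p2, k3] as OpenCV has them; the pictures are not rectified), "rvec" (rotation vector, rad) and "tvec" (3), from world to camera coordinates, as OpenCV has them. Camera axes: x right, y down, z forward; pixel columns grow to the right and rows downward; lengths in m; the calibration is good to about 2 mm. A picture is of the moment at which its call begins. calibration takes no time and is no camera call.
- finish_job(): hands the job in, once; it reports no verdict.
The state is a dict: "time_s": time; "joints": joint angles; "joint_velocities": joint speeds; "effort": joint torques, N m; "tcp_pos": TCP position; "ee_rot": TCP orientation; "wrist_force": force on the tool from outside, world axes, zero at the start; "moment": the same for the moment, N m; "gripper_width": opening from 0.0 (shut) to 1.0 (fully open).
Only numpy, scipy, OpenCV 4.12 (cv2) and the standard library are available. Lean on these libraries where they do the work, as an engineer would, in place of code of your own. Each camera call takes 0.05 s, during which the arm holds its last target.

## Task

Clear the space in front of the aquarium-care carousel: set the yellow carton squarely on the blue one, without dropping it, then the green one in the same way squarely on the yellow, leaving the blue carton and everything else where it stands. Then turn the carousel until the jar with the red lid faces front, in line with the pointer on the carousel's foot, and hold the carousel still there: finish while still holding it with the fingers.

Things in the scene. Friction and masses are not known exactly. Their poses are not given: they have to be found in the camera images.
- carton_blue: Blue food carton, the foot of the column; loose, on the work surface. Closed, stiff carton 56 (its x) x 90 (its y) x 45 (z) mm, origin at the centre of its underside, z up, about 0.14 kg (0.1 to 0.2).
- carton_yellow: Yellow food carton, lying flat on the work surface in front of the carousel. Closed, stiff carton 56 (its x) x 90 (its y) x 45 (z) mm, origin at the centre of its underside, z up, about 0.14 kg (0.1 to 0.2).
- carton_green: Green food carton, lying flat on the work surface in front of the carousel. Closed, stiff carton 56 (its x) x 90 (its y) x 45 (z) mm, origin at the centre of its underside, z up, about 0.14 kg (0.1 to 0.2).
- caddy_base: Fixed black foot of the carousel, 176 mm across, 14 mm high, origin on the carousel's axis at the work surface. Its own -x is the front: there a white tongue with a red diamond (the pointer) sticks out to 125 mm from the axis, 25 mm past the tray's edge.
- front_spot (a point): Point 68 mm from the carousel's axis towards the pointer, 28 mm above the work surface: the axis of the red-lidded jar belongs above it when that jar faces front.
- carousel: Turning part: round wooden tray 200 mm across, top at 28 mm, five fixed jars 39 mm across, 72 degrees apart, 68 mm from the axis, tops at 101 mm; middle post 20 mm across with a grey grip bar. Origin on the axis, 14 mm above the work surface, z up, own -x points to the red-lidded jar. Turns both ways, no stop within a full turn, needs about 0.05 N m, stays where it is left.
- marked_lid (a point): Top centre of the marked jar's lid, 100 mm above the work surface: the one red lid, with a white dot and a red label; the other four lids are white or black.
- grip_bar (a point): Centre of the grey grip bar, on the carousel's axis, 150 mm above the work surface. The bar is 52 mm long (along the carousel's own x, so in line with the marked jar), 14 mm thick (its y) and 36 mm high (132 to 168 mm above the surface); it turns with the carousel.
- pump_bottle: Bystander: white pump bottle with a blue label band, 66 mm across, 205 mm tall; origin at the centre of its underside.
- food_tub: Bystander: yellow lidded food tub, 66 mm across, 85 mm tall; origin at the centre of its underside.
- dropper: Bystander: small amber dropper bottle, 28 mm across, 70 mm tall; origin at the centre of its underside.
- dose_cup: Bystander: small white measuring cup, 44 mm across, 36 mm tall; origin at the centre of its underside.
- scissors: Bystander: scissors with blue handles lying flat, about 115 mm long, 8 mm thick; origin at the centre of its underside.
- cave_pot: Bystander: terracotta pot, 80 mm across, 65 mm tall; origin at the centre of its underside.
- glass_cleaner: Bystander: black block-shaped glass cleaner with a blue grip, 75 x 45 x 45 mm; origin at the centre of its underside.

How it is judged:
By the outcome, as a careful person would: the job done as asked, in the order asked, and still so for the second after the job is handed in, while the arm keeps its last pose, push and grip.
It also fails if it takes over 61 s, if anything falls off the work surface, if the arm or the gripper's body presses on something with over 40 N, if the wrist force passes 120 N, or if a joint passes its speed limit or range.

## Working session

There is one attempt and no reset: what is moved stays moved. The work goes in short steps, Python scripts to look and compute and a tool call to move; the robot and the scene stay as the last step left them, time stands still between calls to the robot, and variables do not carry over. Pictures are saved under pics/ and viewed, and the job is handed in when it is done.

Besides the shell and the picture viewer there is one more tool, called after ">>>" as name(argument=value, ...), one argument or row to a line, values as JSON. carry_out: Moves the arm, as the interface text tells. Its arguments: {"type":"object","properties":{"commands":{"type":"array"},"grip":{"type":"number"}},"required":["commands"]}

```bash
mkdir -p pics; ls; python3 - <<'E'
from station import sense,capture,calibration
import cv2
for n in("side","top"):
    im=capture(n); cv2.imwrite(f"pics/{n}0.png",im[:,:,::-1]); c=calibration(n); print(n,c)
print(sense())
E
```

```text
pics
side {'fx': 379.0420848932441, 'fy': 379.0420848932441, 'cx': 252.57019411404312, 'cy': 193.18227065681364, 'dist': array([0.02577545, 0.        , 0.        , 0.        , 0.        ]), 'rvec': array([ 2.1433275 , -0.90718011,  0.41947607]), 'tvec': array([-0.42647716,  0.36889622,  0.97054278])}
top {'fx': 436.92883810515934, 'fy': 436.92883810515934, 'cx': 249.29188394578054, 'cy': 189.11411140277082, 'dist': array([-0.07754861,  0.        ,  0.        ,  0.        ,  0.        ]), 'rvec': array([ 2.2195676 , -2.15640498,  0.10302407]), 'tvec': array([-0.05047154,  0.59306822,  1.21324939])}
{'time_s': 0.1, 'joints': array([-5.28517550e+01,  2.20856077e+01,  3.89584278e-01, -2.50281888e-02,
       -6.84093810e+01, -1.48169709e+01]), 'joint_velocities': array([ 0.00691185, -0.11096336,  0.21568985,  0.04547202, -0.00143109,
        0.01365514]), 'effort': array([-5.73234920e-04, -3.91689599e+01,  1.87934071e+01,  4.23185840e+00,
        1.34485558e-02, -8.01574879e-05]), 'tcp_pos': array([ 0.23730479, -0.57764086,  0.2215911 ]), 'ee_rot': array([[-9.25063634e-01, -3.79811340e-01, -7.87156157e-04],
       [-3.79812148e-01,  9.25062053e-01,  1.71159737e-03],
       [ 7.80841985e-05,  1.88230796e-03, -9.99998225e-01]]), 'wrist_force': array([ 0.16483888, -0.15120434,  0.96204619]), 'moment': array([-0.00907803, -0.04916922,  0.04447991]), 'gripper_width': 0.9995835808412927}
```

View pics/side0.png

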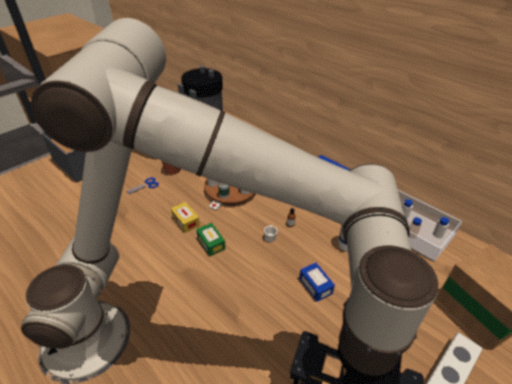

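View pics/top0.png

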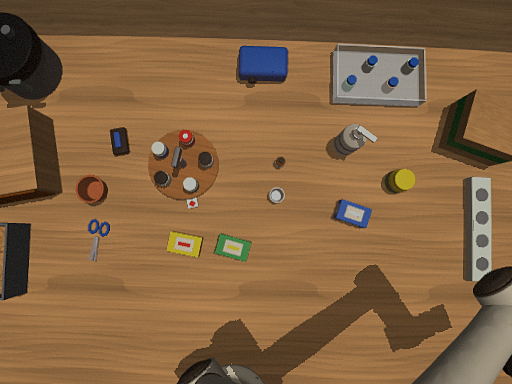

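```bash
cat > h.py <<'E'
import numpy as np,cv2
from station import sense,capture,calibration
def rays(n,px):
    c=calibration(n);K=np.array([[c['fx'],0,c['cx']],[0,c['fy'],c['cy']],[0,0,1]])
    p=cv2.undistortPoints(np.array(px,float).reshape(-1,1,2),K,c['dist']).reshape(-1,2)
    R=cv2.Rodrigues(c['rvec'])[0];d=np.c_[p,np.ones(len(p))]@R
    return -R.T@c['tvec'],d
def plane(n,px,z):
    o,d=rays(n,px);return o+d*((z-o[2])/d[:,2])[:,None]
def proj(n,P):
    c=calibration(n);K=np.array([[c['fx'],0,c['cx']],[0,c['fy'],c['cy']],[0,0,1]])
    return cv2.projectPoints(np.array(P,float).reshape(-1,1,3),c['rvec'],c['tvec'],K,c['dist'])[0].reshape(-1,2)
def crop(im,name,x0,y0,w,h,s):
    cv2.imwrite(name,cv2.resize(im[y0:y0+h,x0:x0+w,::-1],None,fx=s,fy=s,interpolation=cv2.INTER_CUBIC))
E
python3 - <<'E'
from h import *
im=capture("top")
crop(im,"pics/t1.png",80,120,170,145,4.5)
crop(im,"pics/t2.png",325,190,60,50,10)
o,_=rays("top",[[0,0]]);print("cam",o)
hsv=cv2.cvtColor(im,cv2.COLOR_RGB2HSV)
for nm,(u,v) in dict(y=(170,238),g=(220,240),b=(342,207)).items(): print(nm,hsv[v,u],im[v,u])
E
```

```text
cam [ 0.49630332 -0.01616661  1.25685044]
y [ 27 202 182] [182 166  38]
g [ 61 126 125] [ 63 125  65]
b [111 159 144] [ 54  81 144]
```

View pics/t1.png

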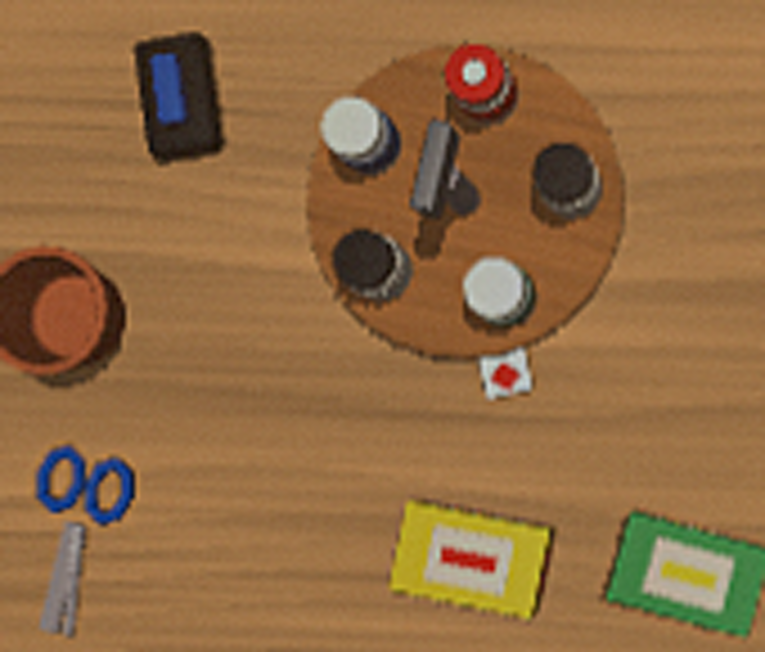

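View pics/t2.png

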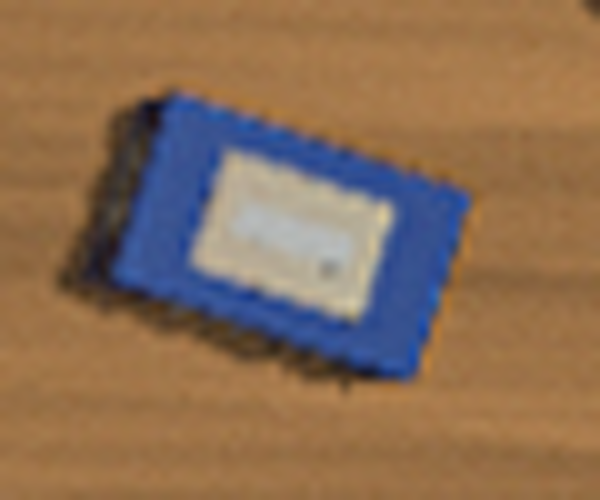

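```bash
cat >> h.py <<'E'
HS=dict(y=((22,130,120),(34,255,255)),g=((50,90,75),(75,255,255)),b=((104,110,100),(122,255,255)))
def carton(im,k,roi,z,verbose=True,cam="top"):
    hsv=cv2.cvtColor(im,cv2.COLOR_RGB2HSV);m=cv2.inRange(hsv,*HS[k])
    r=np.zeros_like(m);x,y,w,h=roi;r[y:y+h,x:x+w]=m[y:y+h,x:x+w]
    cs,_=cv2.findContours(r,cv2.RETR_EXTERNAL,cv2.CHAIN_APPROX_NONE);c=max(cs,key=cv2.contourArea)
    P=plane(cam,c.reshape(-1,2),z)[:,:2]
    # mask contour runs through pixel centres: half a pixel short all round
    (cx,cy),(w,h),a=cv2.minAreaRect((P*1000).astype(np.float32))
    if w<h: a+=90; w,h=h,w
    a=(a+90)%180-90   # direction of long side, world deg
    M=np.zeros_like(m);cv2.drawContours(M,[c],-1,255,-1)
    ys,xs=np.nonzero(M);C=plane(cam,np.c_[xs,ys],z)[:,:2].mean(0)*1000
    print(k,"rect c",np.round([cx,cy],1),"size",np.round([w,h],1),"long dir",round(a,1),"centroid",C.round(1))
    return (cx,cy,a),C
E
python3 - <<'E'
from h import *
im=capture("top")
carton(im,'y',(160,225,50,40),.045);carton(im,'g',(208,225,50,40),.045);carton(im,'b',(325,190,60,50),.045)
hsv=cv2.cvtColor(im,cv2.COLOR_RGB2HSV)
red=cv2.inRange(hsv,(0,150,120),(6,255,255))|cv2.inRange(hsv,(174,150,120),(180,255,255))
n,l,s,c=cv2.connectedComponentsWithStats(red)
for i in range(1,n):
    if s[i,4]>5: print("red",s[i],c[i],plane("top",[c[i]],.101)[0],plane("top",[c[i]],.010)[0])
# lids: approximate px from the crop
for nm,(u,v) in dict(red=(475,72),wl=(352,127),bl=(364,257),wf=(497,288),br=(565,173)).items():
    p=(80+(u+.5)/4.5-.5,120+(v+.5)/4.5-.5);print(nm,plane("top",[p],.101)[0])
P=[plane("top",[(80+u/4.5,120+v/4.5)],.101)[0] for u,v in [(475,72),(352,127),(364,257),(497,288),(565,173)]]
P=np.array(P);print("mean axis",P.mean(0),np.linalg.norm(P[:,:2]-P.mean(0)[:2],axis=1))
b=[(80+u/4.5,120+v/4.5) for u,v in [(440,122),(458,127),(432,210),(415,205)]]
print("bar top",plane("top",b,.168))
p=(80+506/4.5,120+376/4.5);print("diamond",plane("top",[p],.012))
E
```

```text
y rect c [435.7 143.4] size [89.4 57. ] long dir 80.5 centroid [435.7 143.1]
g rect c [430.8   8.6] size [88.2 56.4] long dir 76.3 centroid [430.7   8.8]
b rect c [ 533.2 -326.3] size [89.2 54.9] long dir 72.5 centroid [ 533.1 -326.1]
red [179 130  13  13 103] [184.9223301  135.67961165] [0.72670799 0.14433053 0.101     ] [0.74484773 0.15696646 0.01      ]
red [190 201   5   5  19] [191.84210526 203.05263158] [0.54668599 0.11863163 0.101     ] [0.55065261 0.12924428 0.01      ]
red [178 242  12   5  34] [183.5 244. ] [0.43833296 0.13659337 0.101     ] [0.43376896 0.14862014 0.01      ]
red [0.7269131  0.14368288 0.101     ]
wl [0.69168759 0.2155307  0.101     ]
bl [0.61422671 0.20478313 0.101     ]
wf [0.59815248 0.12535745 0.101     ]
br [0.66775315 0.08776746 0.101     ]
mean axis [0.65873041 0.15434109 0.101     ] [0.06817454 0.06805327 0.0671386  0.06852679 0.06812186]
bar top [[0.6836258  0.15180886 0.168     ]
 [0.68108435 0.14159838 0.168     ]
 [0.63387929 0.1541415  0.168     ]
 [0.63641246 0.16375968 0.168     ]]
diamond [[0.54918344 0.12724027 0.012     ]]
```

```bash
cat > plan.py <<'E'
# usage: plan.py x y z yangle n   (mm, deg; n=0 -> auto)  rows to reach target with tool down
import sys,numpy as np
from scipy.spatial.transform import Rotation as Rn, Slerp
from station import sense
s=sense();p=np.array(s['tcp_pos'])*1000;R=np.array(s['ee_rot'])
x,y,z,a=map(float,sys.argv[1:5]);n=int(sys.argv[5]) if len(sys.argv)>5 else 0
mx=float(sys.argv[6]) if len(sys.argv)>6 else 55
ya=np.radians(a);Y=np.array([np.cos(ya),np.sin(ya),0]);Z=np.array([0,0,-1.]);T=np.c_[np.cross(Y,Z),Y,Z]
print("t",s['time_s'],"p",p.round(1),"yang",np.degrees(np.arctan2(R[1,1],R[0,1])).round(2),"tilt",np.degrees(np.arccos(-R[2,2])).round(2),"F",np.array(s['wrist_force']).round(1),"M",np.array(s['moment']).round(2),"gw",round(s['gripper_width']*87,1),"j",np.round(s['joints'],0))
d=np.array([x,y,z])-p;rv=Rn.from_matrix(R.T@T).as_rotvec()
if n==0:n=max(1,int(np.ceil(max(np.linalg.norm(d)/mx,np.linalg.norm(rv)/.175))))
print("dist",np.linalg.norm(d).round(1),"turn",rv.round(3),"rows",n)
for i in range(n):
    Ri=R@Rn.from_rotvec(rv*i/n).as_matrix()
    print(*[f"{v:.1f}" for v in Ri.T@d/n],*[f"{v:.3f}" for v in rv/n],sep=", ",end=",\n" )
E
python3 - <<'E'
from h import *
print("pump",plane("top",[(343,153)],0),plane("top",[(349,135)],.17)); print("tub",plane("top",[(403,180)],.085))
print("cup",plane("top",[(276,195)],.036),"dropper",plane("top",[(280,162)],.07))
E
python3 plan.py 436 143 150 170.5
```

```text
pump [[ 0.71026646 -0.3048991   0.        ]] [[ 0.72814567 -0.28091143  0.17      ]]
tub [[ 0.62685133 -0.45246094  0.085     ]]
cup [[ 0.57897004 -0.10849462  0.036     ]] dropper [[ 0.66768612 -0.11480997  0.07      ]]
t 0.2 p [ 237.4 -577.8  221.9] yang 112.33 tilt 0.08 F [ 0.4  0.4 -0.5] M [-0.    0.04  0.04] gw 87.1 j [-53.  22.   0.  -0. -68. -15.]
dist 751.1 turn [ 1.000e-03  1.000e-03 -1.015e+00] rows 14
-32.7, 42.2, 5.2, 0.000, 0.000, -0.073,
-35.7, 39.7, 5.2, 0.000, 0.000, -0.073,
-38.4, 37.1, 5.2, 0.000, 0.000, -0.073,
-41.0, 34.2, 5.2, 0.000, 0.000, -0.073,
-43.4, 31.1, 5.2, 0.000, 0.000, -0.073,
-45.5, 27.9, 5.2, 0.000, 0.000, -0.073,
-47.4, 24.5, 5.2, 0.000, 0.000, -0.073,
-49.1, 21.0, 5.2, 0.000, 0.000, -0.073,
-50.5, 17.4, 5.2, 0.000, 0.000, -0.073,
-51.6, 13.7, 5.1, 0.000, 0.000, -0.073,
-52.5, 9.9, 5.1, 0.000, 0.000, -0.073,
-53.1, 6.1, 5.1, 0.000, 0.000, -0.073,
-53.4, 2.2, 5.1, 0.000, 0.000, -0.073,
-53.4, -1.6, 5.1, 0.000, 0.000, -0.073,
```

>>> carry_out(
  commands=[-33, 42, 3, 0, 0, -0.073, -36, 40, 3, 0, 0, -0.073, -38, 37, 3, 0, 0, -0.073, -41, 34, 3, 0, 0, -0.073, -43, 31, 3, 0, 0, -0.073],
  grip=87,
)

```text
time_s: 0.82
tcp_pos: [0.3081, -0.3164, 0.2044]
ee_rot: [[-0.725, -0.689, -0.002], [-0.689, 0.725, 0.002], [-0.0, 0.003, -1.0]]
wrist_force: [0.9, -0.9, 0.3]
gripper_width: 1.001
```

```bash
python3 plan.py 436 143 150 170.5
```

```text
t 0.825 p [ 308.1 -316.4  204.4] yang 133.54 tilt 0.15 F [ 0.9 -0.9  0.3] M [ 0.01 -0.09 -0.02] gw 87.1 j [-25.   5. -25.  -0. -60. -22.]
dist 480.0 turn [ 0.002  0.001 -0.645] rows 9
-45.5, 27.2, 6.1, 0.000, 0.000, -0.072,
-47.3, 23.9, 6.1, 0.000, 0.000, -0.072,
-48.9, 20.4, 6.1, 0.000, 0.000, -0.072,
-50.2, 16.9, 6.1, 0.000, 0.000, -0.072,
-51.3, 13.2, 6.1, 0.000, 0.000, -0.072,
-52.1, 9.5, 6.1, 0.000, 0.000, -0.072,
-52.7, 5.8, 6.1, 0.000, 0.000, -0.072,
-52.9, 2.0, 6.1, 0.000, 0.000, -0.072,
-53.0, -1.8, 6.1, 0.000, 0.000, -0.072,
```

>>> carry_out(
  commands=[-46, 27, 6, 0, 0, -0.072, -48, 24, 6, 0, 0, -0.072, -49, 20, 6, 0, 0, -0.072, -50, 17, 6, 0, 0, -0.072, -51, 13, 6, 0, 0, -0.072],
)

```text
time_s: 1.45
tcp_pos: [0.3802, -0.0523, 0.1754]
ee_rot: [[-0.425, -0.905, 0.004], [-0.905, 0.425, 0.002], [-0.003, -0.003, -1.0]]
wrist_force: [1.5, 0.0, -0.6]
gripper_width: 1.001
```

```bash
python3 plan.py 436 143 130 170.5
```

```text
t 1.45 p [380.2 -52.3 175.4] yang 154.84 tilt 0.25 F [ 1.5  0.  -0.6] M [-0.01 -0.06  0.03] gw 87.1 j [ 17.   0. -35.  -0. -54. -42.]
dist 208.2 turn [-0.003  0.003 -0.273] rows 4
-50.1, 8.2, 11.5, -0.001, 0.001, -0.068,
-50.5, 4.7, 11.5, -0.001, 0.001, -0.068,
-50.8, 1.2, 11.4, -0.001, 0.001, -0.068,
-50.7, -2.2, 11.4, -0.001, 0.001, -0.068,
```

>>> carry_out(
  commands=[-50, 8, 11, 0, 0, -0.068, -50, 5, 11, 0, 0, -0.068, -51, 1, 11, 0, 0, -0.068, -51, -2, 11, 0, 0, -0.068, 0, 0, 0, 0, 0, 0],
)

```text
time_s: 2.08
tcp_pos: [0.4367, 0.1536, 0.1316]
ee_rot: [[-0.15, -0.989, 0.008], [-0.989, 0.15, 0.003], [-0.004, -0.007, -1.0]]
wrist_force: [-0.2, -0.4, -0.6]
gripper_width: 1.002
```

```bash
python3 plan.py 435.7 143.2 60 170.5
python3 - <<'E'
from h import *
im=capture("top"); crop(im,"pics/t3.png",130,190,140,100,5)
im=capture("side"); cv2.imwrite("pics/s3.png",im[:,:,::-1])
E
```

```text
t 2.075 p [436.7 153.6 131.6] yang 171.36 tilt 0.47 F [-0.2 -0.4 -0.6] M [0.   0.14 0.  ] gw 87.1 j [ 40.  12. -29.   0. -49. -48.]
dist 72.3 turn [-0.007  0.004  0.015] rows 2
5.4, -0.0, 35.8, -0.004, 0.002, 0.008,
5.3, -0.2, 35.8, -0.004, 0.002, 0.008,
```

View pics/t3.png

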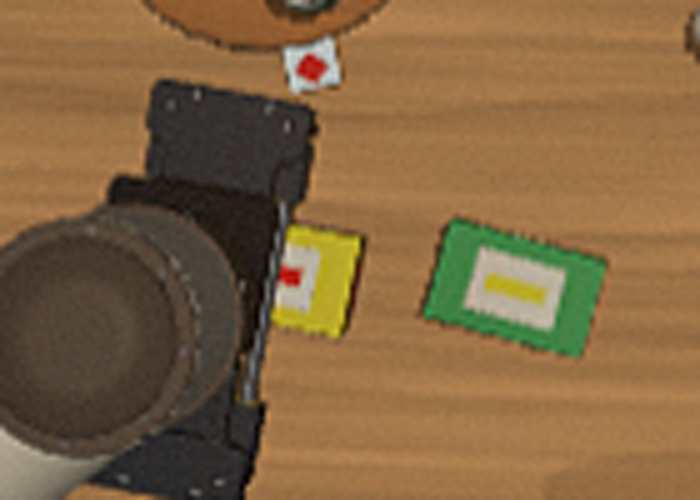

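View pics/s3.png

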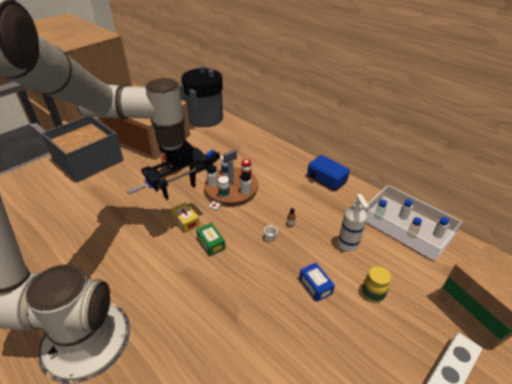

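>>> carry_out(
  commands=[5.5, 0, 36, -0.004, 0.002, 0.008, 5.5, 0, 36, -0.004, 0.002, 0.008, 0, 0, 0, 0, 0, 0],
)

```text
time_s: 2.55
tcp_pos: [0.4342, 0.1377, 0.0604]
ee_rot: [[-0.174, -0.985, 0.001], [-0.985, 0.174, 0.002], [-0.002, -0.001, -1.0]]
wrist_force: [0.4, 0.1, 0.6]
gripper_width: 0.999
```

```bash
python3 plan.py 435.7 143.2 12 170.5 2
```

```text
t 2.55 p [434.2 137.7  60.4] yang 169.99 tilt 0.14 F [0.4 0.1 0.6] M [ 0.07  0.06 -0.06] gw 86.9 j [ 38.  17. -35.  -0. -38. -48.]
dist 48.8 turn [-0.001  0.002 -0.009] rows 2
-2.8, -0.2, 24.2, -0.000, 0.001, -0.004,
-2.8, -0.2, 24.2, -0.000, 0.001, -0.004,
```

>>> carry_out(
  commands=[-2.5, 0, 24, 0, 0.001, -0.004, -2.5, 0, 22, 0, 0.001, -0.004, 0, 0, 0, 0, 0, 0],
)

```text
time_s: 2.92
tcp_pos: [0.4383, 0.1428, 0.0186]
ee_rot: [[-0.168, -0.986, 0.008], [-0.986, 0.168, 0.005], [-0.006, -0.007, -1.0]]
wrist_force: [-0.1, -0.4, 0.2]
gripper_width: 0.997
```

```bash
python3 plan.py 435.7 143.2 12 170.5 1
```

```text
t 2.925 p [438.3 142.8  18.6] yang 170.35 tilt 0.55 F [-0.1 -0.4  0.2] M [-0.06  0.13  0.01] gw 86.7 j [ 38.  22. -37.   0. -31. -48.]
dist 7.1 turn [-0.007  0.006 -0.003] rows 1
0.1, 2.7, 6.6, -0.007, 0.006, -0.003,
```

>>> carry_out(
  commands=[0, 2.5, 6, -0.007, 0.006, -0.003, 0, 0, 0, 0, 0, 0],
)

```text
time_s: 3.18
tcp_pos: [0.4374, 0.1439, 0.0151]
ee_rot: [[-0.165, -0.986, 0.004], [-0.986, 0.165, 0.003], [-0.003, -0.004, -1.0]]
wrist_force: [0.0, 0.1, 0.2]
gripper_width: 0.997
```

>>> carry_out(
  commands=[0, 0, 0, 0, 0, 0, 0, 0, 0, 0, 0, 0, 0, 0, 0, 0, 0, 0, 0, 0, 0, 0, 0, 0],
  grip=40,
)

```text
time_s: 3.68
tcp_pos: [0.4379, 0.1443, 0.0165]
ee_rot: [[-0.165, -0.986, 0.006], [-0.986, 0.165, 0.004], [-0.005, -0.005, -1.0]]
wrist_force: [-0.8, 0.0, -0.1]
gripper_width: 0.645
```

```bash
python3 plan.py 435.7 143.2 120 170.5 2
```

```text
t 3.675 p [437.9 144.3  16.5] yang 170.52 tilt 0.43 F [-0.8  0.  -0.1] M [-0.01  0.31 -0.  ] gw 56.1 j [ 39.  22. -37.   0. -31. -48.]
dist 103.5 turn [-0.005  0.005  0.   ] rows 2
0.5, 0.7, -51.7, -0.003, 0.003, 0.000,
0.6, 0.8, -51.7, -0.003, 0.003, 0.000,
```

>>> carry_out(
  commands=[0, 0, -30, 0, 0, 0, 0, 0, -50, -0.003, 0.003, 0, 0, 0, -30, 0, 0, 0, 0, 0, 0, 0, 0, 0],
)

```text
time_s: 4.18
tcp_pos: [0.4357, 0.143, 0.1276]
ee_rot: [[-0.166, -0.986, -0.003], [-0.986, 0.166, -0.001], [0.002, 0.002, -1.0]]
wrist_force: [-0.8, -0.6, -2.9]
gripper_width: 0.643
```

```bash
python3 plan.py 533.6 -324.8 120 162.5
```

```text
t 4.175 p [435.7 143.  127.6] yang 170.47 tilt 0.17 F [-0.8 -0.6 -2.9] M [-0.03  0.1   0.01] gw 55.9 j [ 39.  12. -30.  -0. -49. -48.]
dist 478.0 turn [ 0.002 -0.002  0.139] rows 9
49.5, -19.3, 0.9, 0.000, -0.000, 0.015,
49.1, -20.1, 0.9, 0.000, -0.000, 0.015,
48.8, -20.9, 0.9, 0.000, -0.000, 0.015,
48.5, -21.6, 0.9, 0.000, -0.000, 0.015,
48.2, -22.4, 0.9, 0.000, -0.000, 0.015,
47.8, -23.1, 0.9, 0.000, -0.000, 0.015,
47.5, -23.8, 0.9, 0.000, -0.000, 0.015,
47.1, -24.6, 0.8, 0.000, -0.000, 0.015,
46.7, -25.3, 0.8, 0.000, -0.000, 0.015,
```

>>> carry_out(
  commands=[40, -16, 0, 0, 0, 0.015, 49, -20, 0, 0, 0, 0.015, 49, -21, 0, 0, 0, 0.015, 49, -22, 0, 0, 0, 0.015, 48, -22, 0, 0, 0, 0.015],
)

```text
time_s: 4.8
tcp_pos: [0.4857, -0.1115, 0.1199]
ee_rot: [[-0.234, -0.972, -0.014], [-0.972, 0.234, -0.002], [0.005, 0.014, -1.0]]
wrist_force: [0.7, 0.6, -1.2]
gripper_width: 0.644
```

```bash
python3 plan.py 533.6 -324.8 120 162.5 5
```

```text
t 4.8 p [ 485.7 -111.5  119.9] yang 166.45 tilt 0.84 F [ 0.7  0.6 -1.2] M [ 0.1  -0.14 -0.01] gw 56.0 j [  6.  16. -25.   0. -50. -19.]
dist 218.6 turn [ 0.013 -0.006  0.069] rows 5
39.2, -19.3, -0.1, 0.003, -0.001, 0.014,
39.0, -19.8, -0.1, 0.003, -0.001, 0.014,
38.7, -20.4, -0.1, 0.003, -0.001, 0.014,
38.4, -20.9, -0.0, 0.003, -0.001, 0.014,
38.1, -21.4, -0.0, 0.003, -0.001, 0.014,
```

>>> carry_out(
  commands=[44, -21, -2, 0.003, -0.001, 0.014, 44, -21, -2, 0.003, -0.001, 0.014, 42, -21, -1, 0.003, -0.001, 0.014, 30, -20, 0, 0.003, -0.001, 0.014, 12, -8, 0, 0.002, -0.001, 0.012],
)

```text
time_s: 5.42
tcp_pos: [0.5239, -0.3086, 0.1117]
ee_rot: [[-0.308, -0.951, -0.018], [-0.951, 0.308, 0.005], [0.001, 0.019, -1.0]]
wrist_force: [0.6, -0.7, -2.1]
gripper_width: 0.645
```

>>> carry_out(
  commands=[0, 0, 0, 0, 0, 0, 0, 0, 0, 0, 0, 0],
)

```text
time_s: 5.68
tcp_pos: [0.5222, -0.3076, 0.1087]
ee_rot: [[-0.309, -0.951, -0.023], [-0.951, 0.309, 0.008], [-0.0, 0.025, -1.0]]
wrist_force: [0.1, 0.1, -1.6]
gripper_width: 0.641
```

```bash
python3 plan.py 533.6 -324.8 90 162.5 2
python3 - <<'E'
from h import *
im=capture("top"); crop(im,"pics/t4.png",290,150,140,120,5)
im=capture("side"); crop(im,"pics/s4.png",250,180,150,130,5)
E
```

```text
t 5.675 p [ 522.2 -307.6  108.7] yang 161.98 tilt 1.42 F [ 0.1  0.1 -1.6] M [0.01 0.05 0.02] gw 55.8 j [-15.  27. -10.  -0. -55.  -3.]
dist 27.9 turn [ 0.025  0.    -0.009] rows 2
6.4, -8.3, 9.1, 0.012, 0.000, -0.005,
6.5, -8.2, 9.2, 0.012, 0.000, -0.005,
```

View pics/t4.png

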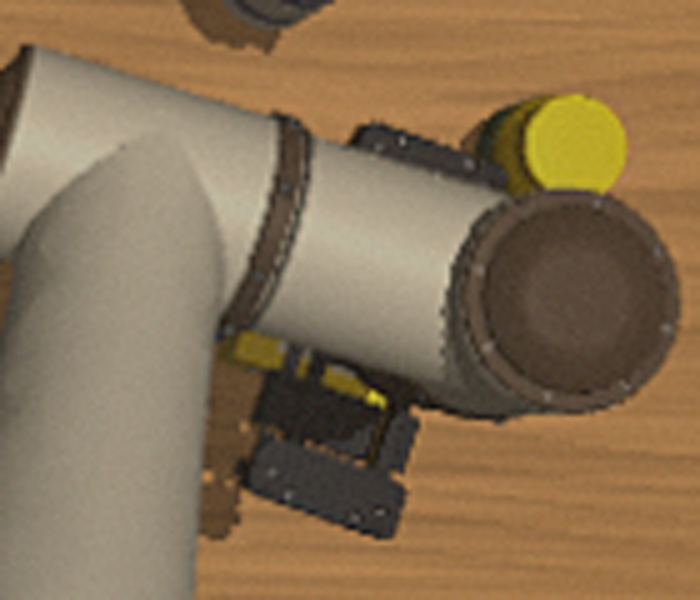

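View pics/s4.png

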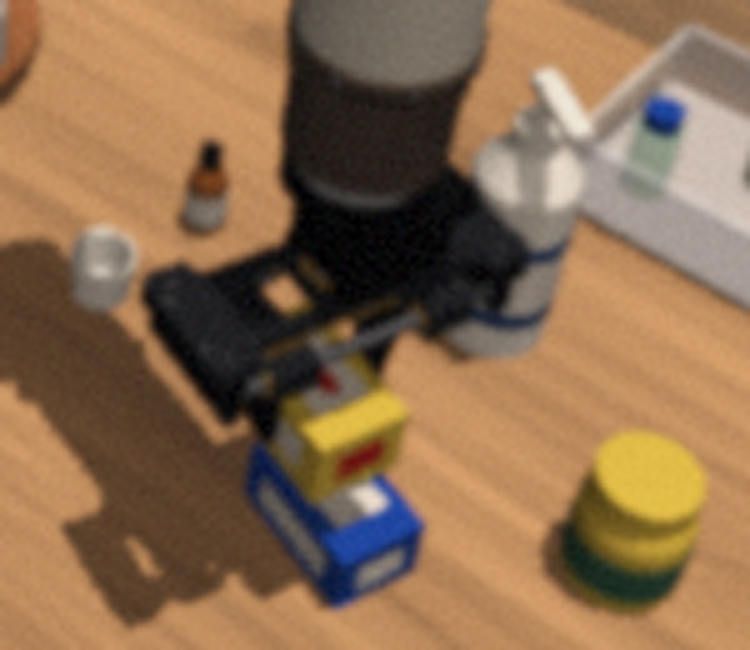

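>>> carry_out(
  commands=[6.5, -8, 5, 0.012, 0, -0.005, 6.5, -8, 5, 0.012, 0, -0.005, 0, 0, 0, 0, 0, 0],
)

```text
time_s: 6.15
tcp_pos: [0.5349, -0.3242, 0.0991]
ee_rot: [[-0.296, -0.955, 0.003], [-0.955, 0.296, -0.001], [-0.0, -0.003, -1.0]]
wrist_force: [0.3, 0.8, -0.4]
gripper_width: 0.644
```

```bash
python3 plan.py 533.6 -324.8 72 162.5 2
```

```text
t 6.15 p [ 534.9 -324.2   99.1] yang 162.79 tilt 0.19 F [ 0.3  0.8 -0.4] M [ 0.02  0.15 -0.05] gw 56.0 j [-16.  28.  -9.  -0. -53.  -1.]
dist 27.1 turn [-0.003  0.     0.005] rows 2
0.5, 0.6, 13.5, -0.002, 0.000, 0.003,
0.5, 0.6, 13.5, -0.002, 0.000, 0.003,
```

>>> carry_out(
  commands=[0.5, 0.5, 13, -0.002, 0, 0.003, 0.5, 0.5, 13, -0.002, 0, 0.003, 0, 0, 0, 0, 0, 0, 0, 0, 0, 0, 0, 0],
)

```text
time_s: 6.65
tcp_pos: [0.533, -0.3248, 0.0704]
ee_rot: [[-0.302, -0.953, -0.003], [-0.953, 0.302, 0.001], [-0.001, 0.003, -1.0]]
wrist_force: [0.0, -0.5, -1.2]
gripper_width: 0.642
```

```bash
python3 plan.py 533.6 -324.8 62 162.5 2
python3 - <<'E'
from h import *
im=capture("side"); crop(im,"pics/s5.png",280,220,80,90,7)
E
```

```text
t 6.65 p [ 533.  -324.8   70.4] yang 162.4 tilt 0.17 F [ 0.  -0.5 -1.2] M [ 0.04  0.03 -0.03] gw 55.9 j [-17.  30. -10.  -0. -50.  -1.]
dist 8.4 turn [ 0.003  0.001 -0.002] rows 2
-0.1, -0.3, 4.2, 0.001, 0.000, -0.001,
-0.1, -0.3, 4.2, 0.001, 0.000, -0.001,
```

View pics/s5.png

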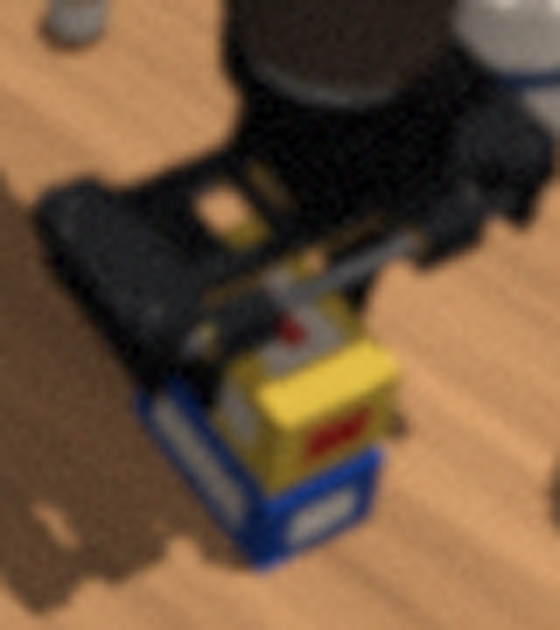

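>>> carry_out(
  commands=[0, 0, 5, 0.001, 0, -0.001, 0, 0, 2, 0.001, 0, -0.001, 0, 0, 0, 0, 0, 0],
)

```text
time_s: 7.08
tcp_pos: [0.5333, -0.3247, 0.0636]
ee_rot: [[-0.3, -0.954, 0.001], [-0.954, 0.3, 0.001], [-0.001, -0.0, -1.0]]
wrist_force: [0.6, 1.2, -0.9]
gripper_width: 0.64
```

```bash
python3 plan.py 533.6 -324.8 61.5 162.5 2
```

```text
t 7.075 p [ 533.3 -324.7   63.6] yang 162.53 tilt 0.05 F [ 0.6  1.2 -0.9] M [0.04 0.08 0.04] gw 55.7 j [-17.  30. -11.  -0. -49.  -1.]
dist 2.1 turn [-0.     0.001  0.   ] rows 2
0.0, -0.2, 1.0, -0.000, 0.000, 0.000,
0.0, -0.2, 1.0, -0.000, 0.000, 0.000,
```

>>> carry_out(
  commands=[0, 0, 1.5, 0, 0, 0, 0, 0, 1, 0, 0, 0],
)

```text
time_s: 7.32
tcp_pos: [0.5336, -0.3249, 0.0617]
ee_rot: [[-0.3, -0.954, 0.001], [-0.954, 0.3, 0.0], [-0.0, -0.001, -1.0]]
wrist_force: [-1.5, 0.7, 2.9]
gripper_width: 0.641
```

```bash
python3 plan.py 533.6 -324.8 61.5 162.5 2
```

```text
t 7.325 p [ 533.6 -324.9   61.7] yang 162.55 tilt 0.08 F [-1.5  0.7  2.9] M [0.37 0.43 0.1 ] gw 55.8 j [-17.  31. -11.  -0. -49.  -1.]
dist 0.2 turn [-0.001  0.     0.001] rows 2
-0.0, -0.0, 0.1, -0.001, 0.000, 0.000,
-0.0, -0.0, 0.1, -0.001, 0.000, 0.000,
```

Contact (force switched to +2.9 N). Release, and then rise.

>>> carry_out(
  commands=[0, 0, 0, 0, 0, 0, 0, 0, 0, 0, 0, 0, 0, 0, 0, 0, 0, 0, 0, 0, 0, 0, 0, 0],
  grip=87,
)

```text
time_s: 7.82
tcp_pos: [0.5345, -0.3253, 0.0627]
ee_rot: [[-0.3, -0.954, 0.004], [-0.954, 0.3, -0.001], [0.0, -0.004, -1.0]]
wrist_force: [-0.2, -0.5, -0.1]
gripper_width: 0.965
```

>>> carry_out(
  commands=[0, 0, -10, 0, 0, 0, 0, 0, -40, 0, 0, 0, 0, 0, -55, 0, 0, 0, 0, 0, -30, 0, 0, 0],
)

```text
time_s: 8.32
tcp_pos: [0.5328, -0.3249, 0.2004]
ee_rot: [[-0.3, -0.954, -0.002], [-0.954, 0.3, 0.0], [0.0, 0.002, -1.0]]
wrist_force: [0.8, 0.5, -0.4]
gripper_width: 1.0
```

```bash
python3 plan.py 430.8 8.7 150 166.3
python3 - <<'E'
from h import *
im=capture("side"); crop(im,"pics/s6.png",280,220,80,90,7)
E
```

```text
t 8.325 p [ 532.8 -324.9  200.4] yang 162.57 tilt 0.11 F [ 0.8  0.5 -0.4] M [0.01 0.04 0.01] gw 87.0 j [-17.  23.  -2.   0. -66.  -1.]
dist 352.5 turn [ 0.002 -0.    -0.065] rows 7
-41.1, 28.2, 7.2, 0.000, -0.000, -0.009,
-41.4, 27.8, 7.2, 0.000, -0.000, -0.009,
-41.6, 27.4, 7.2, 0.000, -0.000, -0.009,
-41.9, 27.0, 7.2, 0.000, -0.000, -0.009,
-42.1, 26.6, 7.2, 0.000, -0.000, -0.009,
-42.4, 26.2, 7.2, 0.000, -0.000, -0.009,
-42.6, 25.8, 7.2, 0.000, -0.000, -0.009,
```

View pics/s6.png

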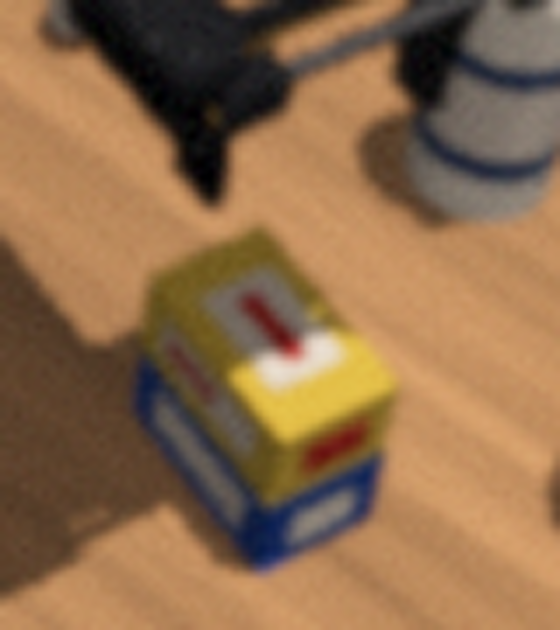

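>>> carry_out(
  commands=[-36, 24, 6, 0, 0, -0.009, -44, 30, 7, 0, 0, -0.009, -46, 30, 7, 0, 0, -0.009, -46, 30, 7, 0, 0, -0.009, -46, 29, 7, 0, 0, -0.009],
)

```text
time_s: 9.0
tcp_pos: [0.4598, -0.0735, 0.1726]
ee_rot: [[-0.26, -0.965, 0.016], [-0.965, 0.26, -0.006], [0.001, -0.017, -1.0]]
wrist_force: [0.8, 0.1, -0.7]
gripper_width: 0.996
```

```bash
python3 plan.py 430.8 8.7 120 166.3
```

```text
t 9.0 p [459.8 -73.5 172.6] yang 164.91 tilt 0.96 F [ 0.8  0.1 -0.7] M [ 0.11 -0.03  0.02] gw 86.6 j [ 11.   9. -26.   1. -54. -27.]
dist 101.8 turn [-0.017 -0.001 -0.024] rows 2
-35.9, 25.1, 25.8, -0.008, -0.001, -0.012,
-36.2, 24.5, 26.1, -0.008, -0.001, -0.012,
```

>>> carry_out(
  commands=[-36, 24, 22, -0.008, 0, -0.012, -30, 20, 22, -0.006, 0, -0.01, 0, 0, 0, 0, 0, 0, 0, 0, 0, 0, 0, 0],
)

```text
time_s: 9.5
tcp_pos: [0.434, 0.0063, 0.1298]
ee_rot: [[-0.232, -0.973, 0.009], [-0.973, 0.232, -0.0], [-0.002, -0.008, -1.0]]
wrist_force: [-0.2, -0.1, 0.1]
gripper_width: 0.999
```

```bash
python3 plan.py 430.8 8.7 58 166.3 2
python3 - <<'E'
from h import *
im=capture("top"); crop(im,"pics/t7.png",130,150,280,130,2.8)
carton(im,'y',(325,170,70,70),.09);
E
```

```text
t 9.5 p [434.    6.3 129.8] yang 166.6 tilt 0.49 F [-0.2 -0.1  0.1] M [ 0.01  0.1  -0.01] gw 86.9 j [ 23.   9. -33.   0. -47. -36.]
dist 71.9 turn [-0.008  0.002  0.005] rows 2
-0.7, 2.1, 35.9, -0.004, 0.001, 0.003,
-0.8, 2.0, 35.9, -0.004, 0.001, 0.003,
y rect c [ 533.  -325.4] size [90.  56.6] long dir 72.2 centroid [ 532.8 -325.2]
```

View pics/t7.png

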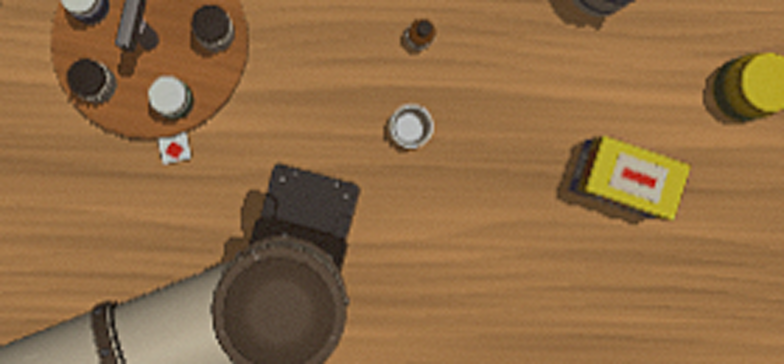

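>>> carry_out(
  commands=[-0.5, 2, 36, -0.004, 0.001, 0.003, -0.5, 2, 34, -0.004, 0.001, 0.003, 0, 0, 0, 0, 0, 0],
)

```text
time_s: 9.93
tcp_pos: [0.4344, 0.0066, 0.061]
ee_rot: [[-0.243, -0.97, 0.008], [-0.97, 0.243, 0.002], [-0.004, -0.007, -1.0]]
wrist_force: [0.1, 0.5, 0.6]
gripper_width: 0.999
```

```bash
python3 plan.py 430.8 8.7 16 166.3 2
```

```text
t 9.925 p [434.4   6.6  61. ] yang 165.95 tilt 0.44 F [0.1 0.5 0.6] M [-0.04  0.07 -0.09] gw 86.9 j [ 23.  15. -38.   0. -36. -37.]
dist 45.2 turn [-0.007  0.004 -0.006] rows 2
-0.5, 2.2, 22.5, -0.003, 0.002, -0.003,
-0.6, 2.1, 22.5, -0.003, 0.002, -0.003,
```

>>> carry_out(
  commands=[-0.5, 3, 22, -0.004, 0.002, -0.003, -0.5, 3, 21, -0.004, 0.002, -0.003, 0, 0, 0, 0, 0, 0],
)

```text
time_s: 10.3
tcp_pos: [0.4342, 0.0087, 0.0215]
ee_rot: [[-0.239, -0.971, 0.008], [-0.971, 0.239, 0.002], [-0.004, -0.007, -1.0]]
wrist_force: [0.3, -0.4, 0.5]
gripper_width: 0.998
```

```bash
python3 plan.py 430.8 8.7 16 166.3 1
```

```text
t 10.3 p [434.2   8.7  21.5] yang 166.19 tilt 0.48 F [ 0.3 -0.4  0.5] M [ 0.02  0.07 -0.01] gw 86.9 j [ 23.  20. -40.   0. -30. -37.]
dist 6.5 turn [-0.007  0.004 -0.002] rows 1
0.9, 3.3, 5.5, -0.007, 0.004, -0.002,
```

>>> carry_out(
  commands=[0.5, 4, 5, -0.009, 0.004, -0.002, 0, 0, 0, 0, 0, 0],
)

```text
time_s: 10.55
tcp_pos: [0.4322, 0.0095, 0.0187]
ee_rot: [[-0.237, -0.971, 0.003], [-0.971, 0.237, 0.002], [-0.003, -0.002, -1.0]]
wrist_force: [0.6, 0.1, -0.2]
gripper_width: 1.003
```

>>> carry_out(
  commands=[0, 0, 0, 0, 0, 0, 0, 0, 0, 0, 0, 0, 0, 0, 0, 0, 0, 0, 0, 0, 0, 0, 0, 0],
  grip=40,
)

```text
time_s: 11.05
tcp_pos: [0.4329, 0.0097, 0.02]
ee_rot: [[-0.237, -0.972, 0.005], [-0.972, 0.237, 0.003], [-0.004, -0.004, -1.0]]
wrist_force: [-0.4, 0.9, 0.7]
gripper_width: 0.645
```

```bash
python3 plan.py 435.7 8 120 166.3 2
```

```text
t 11.05 p [432.9   9.7  20. ] yang 166.3 tilt 0.33 F [-0.4  0.9  0.7] M [ 0.06  0.37 -0.02] gw 56.1 j [ 23.  20. -40.  -0. -30. -37.]
dist 100.0 turn [-0.004  0.004 -0.   ] rows 2
0.3, -1.8, -50.0, -0.002, 0.002, -0.000,
0.4, -1.7, -50.0, -0.002, 0.002, -0.000,
```

>>> carry_out(
  commands=[0, 0, -30, 0, 0, 0, 0, -1, -50, -0.003, 0.003, 0, 0, 0, -55, 0, 0, 0, 0, 0, -25, 0, 0, 0],
)

```text
time_s: 11.55
tcp_pos: [0.4305, 0.0083, 0.1811]
ee_rot: [[-0.238, -0.971, -0.009], [-0.971, 0.238, -0.003], [0.005, 0.009, -1.0]]
wrist_force: [0.8, 0.9, -2.9]
gripper_width: 0.639
```

```bash
python3 plan.py 533.5 -324.2 165 162.4 8
```

```text
t 11.55 p [430.5   8.3 181.1] yang 166.24 tilt 0.56 F [ 0.8  0.9 -2.9] M [0.   0.   0.03] gw 55.6 j [ 23.   5. -29.  -0. -57. -37.]
dist 348.5 turn [ 0.008 -0.005  0.067] rows 8
37.3, -22.4, 2.0, 0.001, -0.001, 0.008,
37.1, -22.7, 2.0, 0.001, -0.001, 0.008,
36.9, -23.0, 2.0, 0.001, -0.001, 0.008,
36.7, -23.3, 2.0, 0.001, -0.001, 0.008,
36.5, -23.6, 2.0, 0.001, -0.001, 0.008,
36.3, -23.9, 2.0, 0.001, -0.001, 0.008,
36.1, -24.2, 2.0, 0.001, -0.001, 0.008,
35.9, -24.5, 2.0, 0.001, -0.001, 0.008,
```

>>> carry_out(
  commands=[37, -22, -1, 0.003, -0.001, 0.008, 42, -26, -1, 0.003, -0.001, 0.008, 42, -26, -1, 0.002, -0.001, 0.008, 42, -27, -1, 0.002, -0.001, 0.008, 42, -27, -1, 0.002, -0.001, 0.008],
)

```text
time_s: 12.18
tcp_pos: [0.5042, -0.2249, 0.1873]
ee_rot: [[-0.27, -0.963, 0.007], [-0.963, 0.27, 0.003], [-0.005, -0.006, -1.0]]
wrist_force: [1.3, 0.9, -0.8]
gripper_width: 0.643
```

```bash
python3 plan.py 533.5 -324.2 160 162.4 4
```

```text
t 12.175 p [ 504.2 -224.9  187.3] yang 164.33 tilt 0.46 F [ 1.3  0.9 -0.8] M [ 0.1  -0.02  0.01] gw 55.9 j [ -7.  16. -13.  -0. -60.  -8.]
dist 107.1 turn [-0.006  0.005  0.034] rows 4
22.0, -13.7, 6.8, -0.002, 0.001, 0.008,
21.8, -13.9, 6.8, -0.002, 0.001, 0.008,
21.7, -14.1, 6.8, -0.002, 0.001, 0.008,
21.6, -14.3, 6.8, -0.002, 0.001, 0.008,
```

>>> carry_out(
  commands=[30, -18, 6, 0, 0.001, 0.008, 28, -18, 6, 0, 0.001, 0.008, 15, -10, 6, 0, 0.001, 0.008, 0, 0, 0, 0, 0, 0.003, 0, 0, 0, 0, 0, 0],
)

```text
time_s: 12.8
tcp_pos: [0.5265, -0.3117, 0.1639]
ee_rot: [[-0.302, -0.953, -0.001], [-0.953, 0.302, 0.005], [-0.004, 0.003, -1.0]]
wrist_force: [-0.3, -0.3, -2.3]
gripper_width: 0.639
```

```bash
python3 plan.py 533.5 -324.2 140 162.4 2
```

```text
t 12.8 p [ 526.5 -311.7  163.9] yang 162.4 tilt 0.28 F [-0.3 -0.3 -2.3] M [ 0.05  0.01 -0.01] gw 55.6 j [-16.  23.  -6.  -0. -61.  -2.]
dist 27.9 turn [0.003 0.004 0.   ] rows 2
4.9, -5.3, 11.9, 0.001, 0.002, 0.000,
4.9, -5.2, 11.9, 0.001, 0.002, 0.000,
```

>>> carry_out(
  commands=[5.5, -5.5, 10, 0.001, 0.002, 0, 5.5, -5.5, 10, 0.001, 0.002, 0, 0, 0, 0, 0, 0, 0, 0, 0, 0, 0, 0, 0],
)

```text
time_s: 13.3
tcp_pos: [0.5343, -0.3241, 0.143]
ee_rot: [[-0.299, -0.954, 0.0], [-0.954, 0.299, 0.0], [-0.0, 0.0, -1.0]]
wrist_force: [0.6, -0.4, -1.3]
gripper_width: 0.643
```

```bash
python3 plan.py 533.5 -324.2 118 162.4 2
python3 - <<'E'
from h import *
im=capture("side"); crop(im,"pics/s8.png",270,190,100,120,5)
E
```

```text
t 13.3 p [ 534.3 -324.1  143. ] yang 162.57 tilt 0.02 F [ 0.6 -0.4 -1.3] M [0.04 0.07 0.02] gw 56.0 j [-16.  26.  -6.  -0. -59.  -1.]
dist 25.0 turn [0.    0.    0.003] rows 2
0.2, 0.4, 12.5, 0.000, 0.000, 0.002,
0.2, 0.4, 12.5, 0.000, 0.000, 0.002,
```

View pics/s8.png

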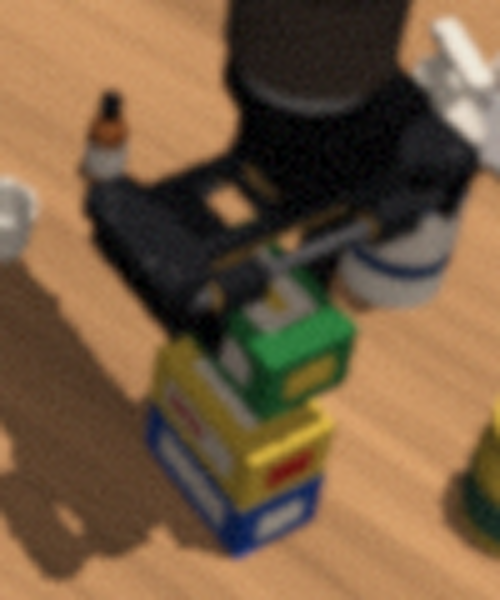

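Green hangs level over the stack, aligned. Lower.

>>> carry_out(
  commands=[0, 0.3, 13, 0, 0, 0.002, 0, 0.3, 12, 0, 0, 0.002, 0, 0, 0, 0, 0, 0, 0, 0, 0, 0, 0, 0],
)

```text
time_s: 13.85
tcp_pos: [0.5333, -0.3236, 0.1161]
ee_rot: [[-0.303, -0.953, -0.0], [-0.953, 0.303, 0.001], [-0.001, 0.001, -1.0]]
wrist_force: [0.0, 0.1, -0.6]
gripper_width: 0.645
```

```bash
python3 plan.py 533.5 -324.2 110 162.4 2
```

```text
t 13.85 p [ 533.3 -323.6  116.1] yang 162.34 tilt 0.05 F [ 0.   0.1 -0.6] M [-0.    0.03 -0.02] gw 56.1 j [-16.  27.  -8.  -0. -55.  -1.]
dist 6.2 turn [ 0.001  0.001 -0.001] rows 2
0.2, -0.2, 3.1, 0.000, 0.000, -0.001,
0.2, -0.2, 3.1, 0.000, 0.000, -0.001,
```

>>> carry_out(
  commands=[0.5, 0, 3, 0, 0, 0, 0, 0, 1.5, 0, 0, 0, 0, 0, 0, 0, 0, 0],
)

```text
time_s: 14.22
tcp_pos: [0.5335, -0.3243, 0.1119]
ee_rot: [[-0.303, -0.953, 0.001], [-0.953, 0.303, 0.0], [-0.0, -0.001, -1.0]]
wrist_force: [0.1, 0.6, -1.4]
gripper_width: 0.642
```

>>> carry_out(
  commands=[0, 0, 1.5, 0, 0, 0],
)

```text
time_s: 14.35
tcp_pos: [0.5337, -0.3244, 0.1107]
ee_rot: [[-0.303, -0.953, 0.001], [-0.953, 0.303, -0.0], [-0.0, -0.001, -1.0]]
wrist_force: [-0.1, -0.6, -0.6]
gripper_width: 0.642
```

```bash
python3 plan.py 533.5 -324.2 110 162.4 2
```

```text
t 14.35 p [ 533.7 -324.4  110.7] yang 162.34 tilt 0.08 F [-0.1 -0.6 -0.6] M [0.09 0.13 0.03] gw 55.9 j [-16.  27.  -8.  -0. -54.  -1.]
dist 0.7 turn [-0.001  0.    -0.001] rows 2
-0.1, 0.1, 0.3, -0.001, 0.000, -0.001,
-0.1, 0.1, 0.3, -0.001, 0.000, -0.001,
```

>>> carry_out(
  commands=[0, 0, 1, 0, 0, 0],
)

```text
time_s: 14.48
tcp_pos: [0.5338, -0.3245, 0.1101]
ee_rot: [[-0.303, -0.953, 0.002], [-0.953, 0.303, -0.0], [-0.0, -0.002, -1.0]]
wrist_force: [-0.5, 1.3, 2.6]
gripper_width: 0.64
```

>>> carry_out(
  commands=[0, 0, 0.6, 0, 0, 0],
)

```text
time_s: 14.6
tcp_pos: [0.5339, -0.3245, 0.1101]
ee_rot: [[-0.303, -0.953, 0.002], [-0.953, 0.303, -0.001], [-0.0, -0.002, -1.0]]
wrist_force: [-0.6, 0.6, 2.1]
gripper_width: 0.637
```

Contact. Release and rise.

>>> carry_out(
  commands=[0, 0, 0, 0, 0, 0, 0, 0, 0, 0, 0, 0, 0, 0, 0, 0, 0, 0, 0, 0, 0, 0, 0, 0],
  grip=87,
)

```text
time_s: 15.1
tcp_pos: [0.5347, -0.3249, 0.1105]
ee_rot: [[-0.303, -0.953, 0.004], [-0.953, 0.303, -0.002], [0.0, -0.004, -1.0]]
wrist_force: [0.2, 0.7, 0.2]
gripper_width: 0.97
```

>>> carry_out(
  commands=[0, 0, -10, 0, 0, 0, 0, 0, -40, 0, 0, 0, 0, 0, -50, 0, 0, 0, 0, 0, -40, 0, 0, 0, 0, 0, 0, 0, 0, 0],
)

```text
time_s: 15.72
tcp_pos: [0.5343, -0.3252, 0.2575]
ee_rot: [[-0.303, -0.953, 0.005], [-0.953, 0.303, -0.003], [0.002, -0.006, -1.0]]
wrist_force: [0.8, -0.6, -1.2]
gripper_width: 1.001
```

```bash
python3 plan.py 620 0 240 200
python3 - <<'E'
from h import *
im=capture("side"); crop(im,"pics/s9.png",270,190,100,120,5)
E
```

```text
t 15.725 p [ 534.3 -325.2  257.5] yang 162.39 tilt 0.35 F [ 0.8 -0.6 -1.2] M [0.02 0.01 0.05] gw 87.1 j [-16.  21.   3.   0. -72.  -1.]
dist 336.7 turn [-0.005 -0.003 -0.656] rows 7
-48.0, 2.4, 2.4, -0.001, -0.000, -0.094,
-48.0, -2.1, 2.4, -0.001, -0.000, -0.094,
-47.6, -6.6, 2.5, -0.001, -0.000, -0.094,
-46.8, -11.0, 2.5, -0.001, -0.000, -0.094,
-45.5, -15.3, 2.5, -0.001, -0.000, -0.094,
-43.9, -19.5, 2.5, -0.001, -0.000, -0.094,
-41.9, -23.6, 2.5, -0.001, -0.000, -0.094,
```

View pics/s9.png

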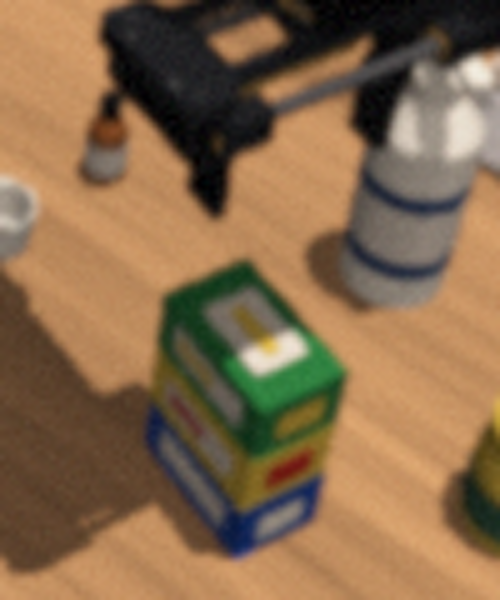

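```bash
python3 plan.py 658.8 154.4 235 -100.5
```

```text
t 15.775 p [ 533.4 -324.6  255.2] yang 162.37 tilt 0.11 F [-0.2 -0.3 -0. ] M [0.04 0.12 0.02] gw 87.2 j [-16.  21.   3.   0. -72.  -1.]
dist 495.5 turn [-1.000e-03 -2.000e-03 -1.695e+00] rows 10
-49.4, 2.6, 2.0, -0.000, -0.000, -0.170,
-49.2, -5.8, 2.0, -0.000, -0.000, -0.170,
-47.5, -14.0, 2.0, -0.000, -0.000, -0.170,
-44.4, -21.8, 2.0, -0.000, -0.000, -0.170,
-40.1, -29.0, 2.0, -0.000, -0.000, -0.170,
-34.6, -35.4, 2.0, -0.000, -0.000, -0.170,
-28.2, -40.7, 2.0, -0.000, -0.000, -0.170,
-20.9, -44.9, 2.0, -0.000, -0.000, -0.170,
-13.0, -47.8, 2.0, -0.000, -0.000, -0.170,
-4.8, -49.3, 2.0, -0.000, -0.000, -0.170,
```

>>> carry_out(
  commands=[-45, 3, 1, 0, 0, -0.16, -49, -6, 1, 0, 0, -0.17, -48, -14, 1, 0, 0, -0.17, -44, -22, 1, 0, 0, -0.17, -40, -29, 1, 0, 0, -0.17],
)

```text
time_s: 16.4
tcp_pos: [0.5917, -0.0854, 0.2434]
ee_rot: [[0.524, -0.852, -0.01], [-0.852, -0.524, 0.001], [-0.006, 0.008, -1.0]]
wrist_force: [1.6, -0.4, 0.2]
gripper_width: 1.003
```

```bash
python3 plan.py 658.8 154.4 235 -100.5
```

```text
t 16.4 p [591.7 -85.4 243.4] yang -148.4 tilt 0.59 F [ 1.6 -0.4  0.2] M [-0.01  0.04  0.02] gw 87.2 j [  7.  19.  -1.  -0. -71.  24.]
dist 249.1 turn [ 0.005  0.009 -0.836] rows 5
-33.8, -36.6, 1.6, 0.001, 0.002, -0.167,
-27.2, -41.7, 1.6, 0.001, 0.002, -0.167,
-19.9, -45.6, 1.6, 0.001, 0.002, -0.167,
-12.1, -48.3, 1.6, 0.001, 0.002, -0.167,
-3.9, -49.6, 1.6, 0.001, 0.002, -0.167,
```

>>> carry_out(
  commands=[-34, -37, 1, 0.001, 0.002, -0.167, -27, -42, 1, 0.001, 0.002, -0.167, -20, -46, 1, 0.001, 0.002, -0.167, -10, -40, 0, 0.001, 0.002, -0.15, -2, -25, 0, 0, 0, -0.09],
)

```text
time_s: 17.02
tcp_pos: [0.6463, 0.1321, 0.2313]
ee_rot: [[0.969, -0.248, -0.016], [-0.248, -0.969, -0.004], [-0.015, 0.008, -1.0]]
wrist_force: [-0.5, -0.8, -0.5]
gripper_width: 0.997
```

>>> carry_out(
  commands=[0, 0, 0, 0, 0, 0],
)

```text
time_s: 17.15
tcp_pos: [0.6457, 0.1337, 0.2292]
ee_rot: [[0.969, -0.246, -0.019], [-0.246, -0.969, -0.005], [-0.018, 0.01, -1.0]]
wrist_force: [-0.3, -0.9, -0.5]
gripper_width: 0.997
```

```bash
python3 plan.py 658.8 154.4 190 -100.5 2
python3 - <<'E'
from h import *
im=capture("side"); crop(im,"pics/s10.png",170,120,110,100,6)
im=capture("top"); crop(im,"pics/t10.png",130,100,260,150,3)
carton(im,'g',(325,160,70,80),.135)
E
```

```text
t 17.15 p [645.7 133.7 229.2] yang -104.22 tilt 1.15 F [-0.3 -0.9 -0.5] M [-0.1   0.12  0.  ] gw 86.7 j [ 26.  26.   7.  -0. -73.  50.]
dist 46.2 turn [ 0.009  0.018 -0.065] rows 2
4.2, -11.8, 19.4, 0.005, 0.009, -0.033,
4.4, -11.6, 19.5, 0.005, 0.009, -0.033,
g rect c [ 532.4 -325.6] size [89.5 55.1] long dir 72.3 centroid [ 532.5 -325.3]
```

View pics/s10.png

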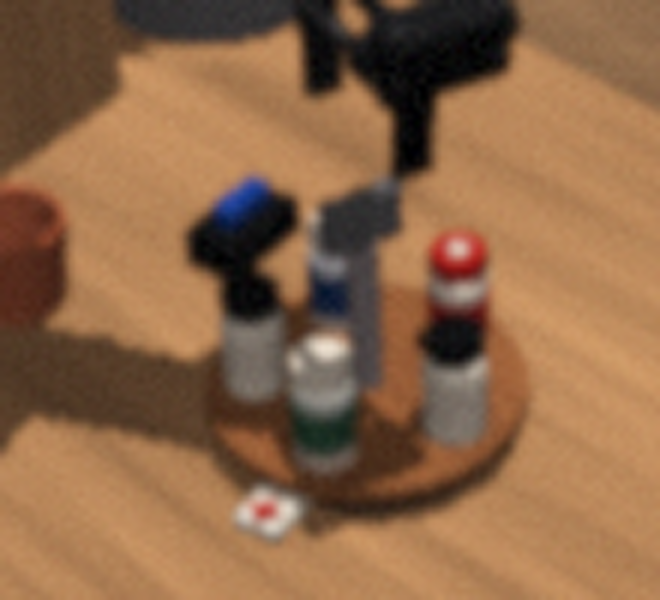

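View pics/t10.png

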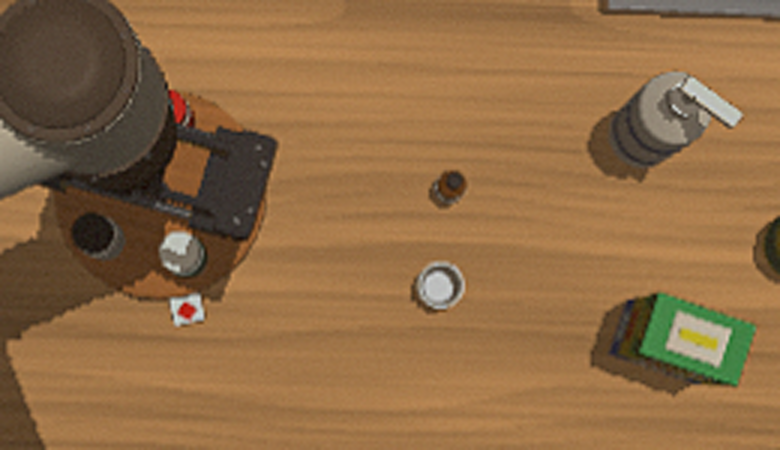

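>>> carry_out(
  commands=[4.5, -12, 15, 0.005, 0.009, -0.033, 4.5, -12, 15, 0.005, 0.009, -0.033, 0, 0, 0, 0, 0, 0, 0, 0, 0, 0, 0, 0],
)

```text
time_s: 17.75
tcp_pos: [0.6592, 0.1504, 0.1966]
ee_rot: [[0.983, -0.186, -0.0], [-0.186, -0.983, 0.001], [-0.001, -0.0, -1.0]]
wrist_force: [0.5, 0.1, -0.4]
gripper_width: 1.0
```

```bash
python3 plan.py 658.8 154.4 134 -100.5 3
```

```text
t 17.75 p [659.2 150.4 196.6] yang -100.71 tilt 0.04 F [ 0.5  0.1 -0.4] M [-0.05  0.14  0.  ] gw 87.0 j [ 27.  28.   6.  -0. -68.  53.]
dist 62.7 turn [-0.     0.001 -0.004] rows 3
-0.4, -1.3, 20.9, -0.000, 0.000, -0.001,
-0.4, -1.3, 20.9, -0.000, 0.000, -0.001,
-0.4, -1.3, 20.9, -0.000, 0.000, -0.001,
```

>>> carry_out(
  commands=[0, -1.5, 21, 0, 0, -0.001, 0, -1.5, 21, 0, 0, -0.001, -0.5, -1.5, 16, 0, 0, -0.001, 0, 0, 0, 0, 0, 0],
)

```text
time_s: 18.25
tcp_pos: [0.6606, 0.1535, 0.1397]
ee_rot: [[0.983, -0.185, 0.004], [-0.185, -0.983, 0.002], [0.003, -0.003, -1.0]]
wrist_force: [0.5, 0.5, 0.3]
gripper_width: 1.0
```

```bash
python3 plan.py 658.8 154.4 134 -100.5 1
python3 - <<'E'
from h import *
im=capture("side"); crop(im,"pics/s11.png",170,110,110,100,6)
E
```

```text
t 18.25 p [660.6 153.5 139.7] yang -100.69 tilt 0.25 F [0.5 0.5 0.3] M [-0.07  0.18  0.01] gw 87.0 j [ 27.  31.   2.  -0. -61.  53.]
dist 6.0 turn [-0.003 -0.003 -0.003] rows 1
-2.0, -0.5, 5.7, -0.003, -0.003, -0.003,
```

View pics/s11.png

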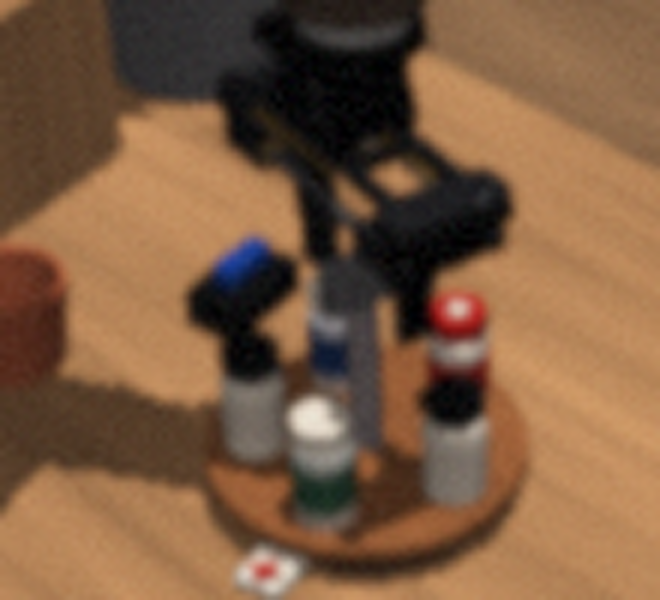

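>>> carry_out(
  commands=[-2, -0.5, 5, -0.003, -0.003, 0, 0, 0, 0, 0, 0, 0],
)

```text
time_s: 18.55
tcp_pos: [0.6602, 0.1548, 0.1373]
ee_rot: [[0.983, -0.185, 0.005], [-0.185, -0.983, 0.001], [0.005, -0.002, -1.0]]
wrist_force: [-0.3, -0.3, -0.1]
gripper_width: 1.0
```

>>> carry_out(
  commands=[0, 0, 0, 0, 0, 0, 0, 0, 0, 0, 0, 0, 0, 0, 0, 0, 0, 0, 0, 0, 0, 0, 0, 0, 0, 0, 0, 0, 0, 0],
  grip=5,
)

```text
time_s: 19.18
tcp_pos: [0.6608, 0.155, 0.1386]
ee_rot: [[0.983, -0.185, 0.007], [-0.185, -0.983, 0.002], [0.007, -0.003, -1.0]]
wrist_force: [-0.7, -0.4, 0.2]
gripper_width: 0.52
```

>>> carry_out(
  commands=[0, 0, 0, 0, 0, 0, 0, 0, 0, 0, 0, 0],
)

```text
time_s: 19.42
tcp_pos: [0.6608, 0.155, 0.1386]
ee_rot: [[0.983, -0.185, 0.007], [-0.185, -0.983, 0.002], [0.007, -0.003, -1.0]]
wrist_force: [-1.0, 0.1, -0.0]
gripper_width: 0.287
```

```bash
python3 plan.py 658.8 154.4 134 -100.5 1
```

```text
t 19.425 p [660.8 155.  138.6] yang -100.67 tilt 0.42 F [-1.   0.1 -0. ] M [-0.09  0.2   0.07] gw 25.0 j [ 27.  31.   2.   0. -61.  52.]
dist 5.1 turn [-0.003 -0.007 -0.003] rows 1
-1.9, 1.0, 4.6, -0.003, -0.007, -0.003,
```

>>> carry_out(
  commands=[-1, 0, 0, 0, -0.004, 0, 0, 0, 0, 0, 0, 0, 0, 0, 0, 0, 0, 0],
)

```text
time_s: 19.8
tcp_pos: [0.6612, 0.1588, 0.1385]
ee_rot: [[0.983, -0.184, 0.008], [-0.184, -0.983, 0.008], [0.006, -0.009, -1.0]]
wrist_force: [0.9, 0.2, -0.7]
gripper_width: 0.16
```

```bash
python3 plan.py 658.8 154.4 134 -100.5 1
```

```text
t 19.8 p [661.2 158.8 138.5] yang -100.59 tilt 0.62 F [ 0.9  0.2 -0.7] M [-0.39  0.03 -0.03] gw 14.0 j [ 27.  31.   2.  -0. -61.  53.]
dist 6.7 turn [-0.009 -0.006 -0.002] rows 1
-1.6, 4.8, 4.5, -0.009, -0.006, -0.002,
```

>>> carry_out(
  commands=[0, 0, 0, -0.005, -0.004, 0.08, 0, 0, 0, -0.004, -0.003, 0.12, 0, 0, 0, 0, 0, 0.12],
)

```text
time_s: 20.18
tcp_pos: [0.6612, 0.1587, 0.1385]
ee_rot: [[0.87, -0.492, -0.001], [-0.492, -0.87, 0.002], [-0.002, -0.001, -1.0]]
wrist_force: [-0.9, 0.8, 0.3]
gripper_width: 0.157
```

```bash
python3 plan.py 658.8 154.4 134 180 0
```

```text
t 20.175 p [661.2 158.7 138.5] yang -119.49 tilt 0.12 F [-0.9  0.8  0.3] M [ 0.24 -0.08  0.08] gw 13.7 j [ 27.  31.   3.  -0. -62.  34.]
dist 6.7 turn [0.    0.002 1.056] rows 7
0.0, 0.7, 0.6, 0.000, 0.000, 0.151,
0.1, 0.7, 0.6, 0.000, 0.000, 0.151,
0.2, 0.7, 0.6, 0.000, 0.000, 0.151,
0.3, 0.6, 0.6, 0.000, 0.000, 0.151,
0.4, 0.6, 0.6, 0.000, 0.000, 0.151,
0.5, 0.5, 0.6, 0.000, 0.000, 0.151,
0.6, 0.4, 0.6, 0.000, 0.000, 0.151,
```

>>> carry_out(
  commands=[0, 0, 0, 0, 0, 0.14, 0, 0, 0, 0, 0, 0.14, 0, 0, 0, 0, 0, 0.14, 0, 0, 0, 0, 0, 0.14, 0, 0, 0, 0, 0, 0.14],
)

```text
time_s: 20.8
tcp_pos: [0.6612, 0.1588, 0.1385]
ee_rot: [[0.327, -0.945, -0.0], [-0.945, -0.327, 0.003], [-0.003, -0.001, -1.0]]
wrist_force: [-0.6, 0.8, -0.4]
gripper_width: 0.159
```

```bash
python3 plan.py 658.8 154.4 134 103.4 0|head -2
```

```text
t 20.8 p [661.2 158.8 138.5] yang -160.93 tilt 0.17 F [-0.6  0.8 -0.4] M [ 0.2  -0.09  0.04] gw 13.8 j [ 27.  31.   3.  -0. -62.  -8.]
dist 6.7 turn [0.002 0.003 1.67 ] rows 10
```

>>> carry_out(
  commands=[0, 0, 0, 0, 0, 0.16, 0, 0, 0, 0, 0, 0.16, 0, 0, 0, 0, 0, 0.16, 0, 0, 0, 0, 0, 0.16, 0, 0, 0, 0, 0, 0.16],
)

```text
time_s: 21.42
tcp_pos: [0.6612, 0.1588, 0.1385]
ee_rot: [[-0.473, -0.881, 0.001], [-0.881, 0.473, 0.003], [-0.003, 0.001, -1.0]]
wrist_force: [0.8, 1.1, 0.9]
gripper_width: 0.158
```

```bash
python3 plan.py 658.8 154.4 134 103.4 0|head -2
```

```text
t 21.425 p [661.2 158.8 138.5] yang 151.77 tilt 0.18 F [0.8 1.1 0.9] M [ 0.17 -0.1   0.06] gw 13.7 j [ 27.  31.   2.  -0. -62. -55.]
dist 6.7 turn [0.002 0.003 0.844] rows 5
```

>>> carry_out(
  commands=[0, 0, 0, 0, 0, 0.16, 0, 0, 0, 0, 0, 0.16, 0, 0, 0, 0, 0, 0.16, 0, 0, 0, 0, 0, 0.15, 0, 0, 0, 0, 0, 0.1],
)

```text
time_s: 22.05
tcp_pos: [0.6612, 0.1587, 0.1385]
ee_rot: [[-0.948, -0.319, 0.001], [-0.319, 0.948, 0.003], [-0.002, 0.002, -1.0]]
wrist_force: [1.0, 1.4, -0.5]
gripper_width: 0.156
```

>>> carry_out(
  commands=[0, 0, 0, 0, 0, 0, 0, 0, 0, 0, 0, 0],
)

```text
time_s: 22.3
tcp_pos: [0.6612, 0.1588, 0.1385]
ee_rot: [[-0.947, -0.321, 0.001], [-0.321, 0.947, 0.003], [-0.002, 0.002, -1.0]]
wrist_force: [0.7, 2.8, -0.2]
gripper_width: 0.158
```

```bash
python3 plan.py 658.8 154.4 134 103.4 0|head -2;python3 - <<'E'
from h import *
im=capture("side"); np.save("s12.npy",im);crop(im,"pics/s12.png",180,110,100,110,6)
im=capture("top"); np.save("t12.npy",im);crop(im,"pics/t12.png",135,120,100,100,6)
E
```

```text
t 22.3 p [661.2 158.8 138.5] yang 108.73 tilt 0.16 F [ 0.7  2.8 -0.2] M [ 0.19 -0.08 -0.07] gw 13.8 j [ 27.  31.   2.  -0. -62. -98.]
dist 6.7 turn [0.002 0.002 0.093] rows 1
```

View pics/s12.png

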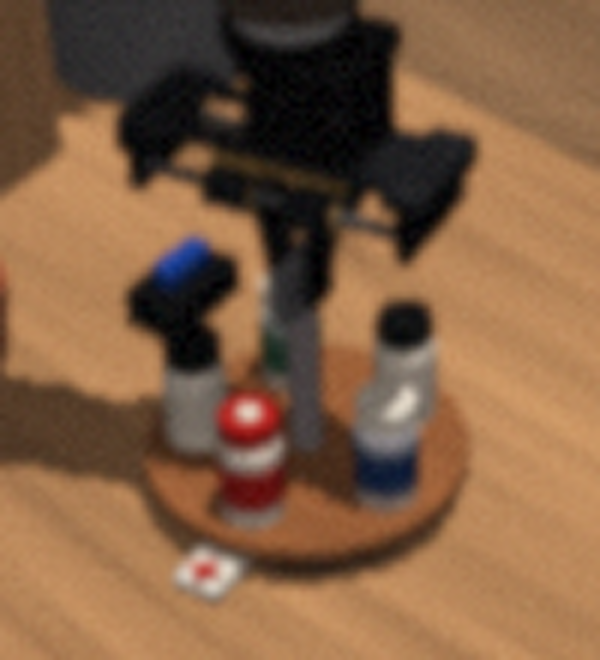

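View pics/t12.png

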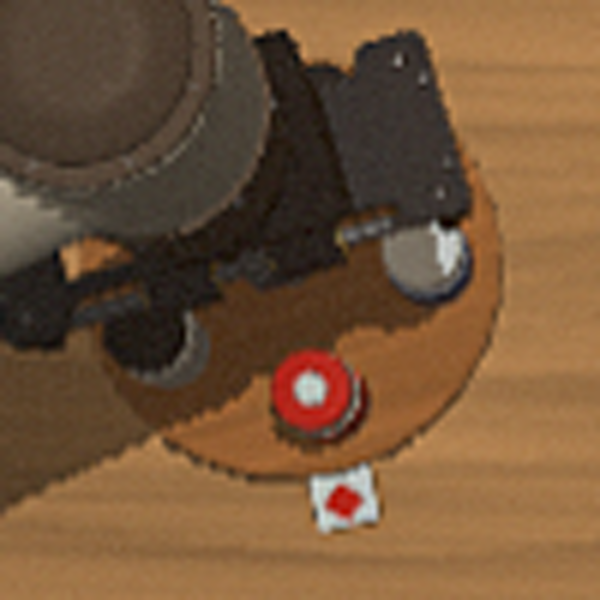

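```bash
cat > meas.py <<'E'
from h import *
from scipy.optimize import least_squares
def tri(pt,ps):
    A=[];b=[]
    for n,p in(("top",pt),("side",ps)):
        o,d=rays(n,[p]);d=d[0]/np.linalg.norm(d[0]);M=np.eye(3)-np.outer(d,d);A.append(M);b.append(M@o)
    return np.linalg.lstsq(np.vstack(A),np.hstack(b),rcond=None)[0]*1000
def reds(im,roi):
    x,y,w,h=roi;hsv=cv2.cvtColor(im,cv2.COLOR_RGB2HSV)
    m=cv2.inRange(hsv,(0,140,100),(7,255,255))|cv2.inRange(hsv,(172,140,100),(180,255,255))
    r=np.zeros_like(m);r[y:y+h,x:x+w]=m[y:y+h,x:x+w];return r
E
python3 - <<'E'
from meas import *
t0=cv2.imread("pics/top0.png")[:,:,::-1].copy()
t=np.load("t12.npy");s=np.load("s12.npy")
def comps(m):
    n,l,st,c=cv2.connectedComponentsWithStats(m)
    return [(st[i].tolist(),c[i].round(2)) for i in range(1,n) if st[i,4]>5]
print("top",comps(reds(t,(150,130,80,90))))
print("side",comps(reds(s,(190,150,80,70))))
for nm,im,roi in (("t0",t0,(150,120,80,100)),("t12",t,(150,130,80,90))):
    # lid circle centre
    m=reds(im,roi);n,l,st,c=cv2.connectedComponentsWithStats(m);i=1+np.argmax(st[1:,4])
    cs,_=cv2.findContours((l==i).astype(np.uint8),cv2.RETR_EXTERNAL,cv2.CHAIN_APPROX_NONE)
    k=max(cs,key=len).reshape(-1,2);P=plane("top",k,.101)[:,:2]*1000
    (cx,cy),r=cv2.minEnclosingCircle(P.astype(np.float32));print(nm,"lid c",cx,cy,"r",r)
    print("mask filled centroid",P.mean(0))
# tray edge: wood tray colour differs - canny-free: fit circle to tray pixels by hue
hsv=cv2.cvtColor(t0,cv2.COLOR_RGB2HSV);print("tray px",hsv[185,170],hsv[150,205],"table",hsv[215,160],hsv[150,235])
E
```

```text
top [([180, 178, 15, 14, 119], array([186.57, 184.41])), ([190, 201, 5, 5, 19], array([191.84, 203.05]))]
side [([216, 175, 11, 9, 63], array([221.21, 178.98])), ([219, 189, 7, 6, 16], array([222.31, 190.5 ]))]
t0 lid c 726.5306396484375 144.80755615234375 r 17.39246368408203
mask filled centroid [726.46447035 144.57501962]
t12 lid c 596.8464965820312 133.4196014404297 r 19.296907424926758
mask filled centroid [595.89417255 133.81558879]
tray px [ 14 177 147] [ 13 169 146] table [ 15 146 152] [ 15 138 166]
```

```bash
python3 - <<'E'
from meas import *
t0=cv2.imread("pics/top0.png")[:,:,::-1].copy();t=np.load("t12.npy")
s0=np.load("s12.npy")
def fit(cam,im,th):
    g=cv2.GaussianBlur(im,(0,0),0.8)
    sat=g.astype(float)
    c=np.array([.6595,.156]);best=None
    for it in range(3):
        pts=[]
        for a in np.radians(np.arange(0,360,2)):
            if th and not any(lo<=np.degrees(a)<=hi for lo,hi in th): continue
            r=np.linspace(.085,.115,61);W=np.c_[c[0]+r*np.cos(a),c[1]+r*np.sin(a),np.full(61,.028)]
            px=proj(cam,W).astype(np.float32)
            v=cv2.remap(sat.astype(np.float32),px[:,0].reshape(1,-1),px[:,1].reshape(1,-1),cv2.INTER_LINEAR)[0]
            d=np.linalg.norm(v[12:]-v[:-12],axis=1);i=d.argmax()
            if 3<i<len(d)-4: pts.append(W[i+6,:2])
        P=np.array(pts)
        f=lambda q:np.hypot(*(P-q[:2]).T)-q[2]
        q=least_squares(f,[*c,.1],loss='soft_l1',f_scale=.0008).x;c=q[:2]
    res=f(q);print(cam,"tray axis",(q*1000).round(2),len(P),"med res mm",(np.median(abs(res))*1000).round(2))
fit("top",t0,None)
fit("top",t,[(190,330)])
fit("side",s0,None)
# pointer tongue white pixels
for cam,im,(x,y,w,h) in (("top",t0,(183,194,22,18)),("side",s0,(205,195,22,18))):
    hsv=cv2.cvtColor(im,cv2.COLOR_RGB2HSV);m=cv2.inRange(hsv,(0,0,120),(180,70,255))|reds(im,(x,y,w,h))
    r=np.zeros_like(m);r[y:y+h,x:x+w]=m[y:y+h,x:x+w]
    n,l,st,c=cv2.connectedComponentsWithStats(r);i=1+np.argmax(st[1:,4])
    cs,_=cv2.findContours((l==i).astype(np.uint8),cv2.RETR_EXTERNAL,cv2.CHAIN_APPROX_NONE)
    k=max(cs,key=len).reshape(-1,2)
    rd=reds(im,(x,y,w,h));rc=np.mean(np.argwhere(rd)[:,::-1],0)
    for z in(.008,.014): print(cam,z,"tongue",plane(cam,[c[i]],z)[0][:2]*1000,cv2.minAreaRect((plane(cam,k,z)[:,:2]*1000).astype(np.float32)),"diamond",rc.round(2),plane(cam,[rc],z)[0][:2]*1000)
dt=(191.84,203.05)
print("lid tri",tri((186.6,184.4),(221.2,178.9)))
E
```

```text
top tray axis [658.4  156.33 100.83] 172 med res mm 0.82
top tray axis [658.76 156.61 101.13] 59 med res mm 0.96
side tray axis [660.76 156.61 100.45] 121 med res mm 2.07
top 0.008 tongue [552.19182071 129.55774945] ((552.23681640625, 129.4578399658203), (26.42283058166504, 29.184986114501953), 15.772783279418945) diamond [191.84 203.05] [550.73978888 129.477525  ]
top 0.014 tongue [551.92330899 128.85762865] ((551.9680786132812, 128.7581787109375), (26.295936584472656, 29.04475212097168), 15.772801399230957) diamond [191.84 203.05] [550.47825333 128.77778963]
side 0.008 tongue [555.63887679 128.20682297] ((555.1798706054688, 130.85000610351562), (35.34563064575195, 36.20459747314453), 12.365241050720215) diamond [213.5 205. ] [552.88625927 131.6596503 ]
side 0.014 tongue [551.59923132 123.15095649] ((551.1432495117188, 125.77676391601562), (35.11307144165039, 35.9664306640625), 12.365213394165039) diamond [213.5 205. ] [548.86472215 126.58106907]
lid tri [596.54764359 134.07732132  99.5334723 ]
```

>>> carry_out(
  commands=[0, 0, 0, 0, 0, 0.05, 0, 0, 0, 0, 0, 0.03, 0, 0, 0, 0, 0, 0, 0, 0, 0, 0, 0, 0],
)

```text
time_s: 22.9
tcp_pos: [0.6612, 0.1587, 0.1385]
ee_rot: [[-0.97, -0.244, 0.001], [-0.244, 0.97, 0.003], [-0.001, 0.002, -1.0]]
wrist_force: [0.3, 1.6, -0.2]
gripper_width: 0.158
```

```bash
python3 plan.py 658.8 154.4 134 104.3 0|head -2;python3 - <<'E'
from meas import *
T=[];S=[]
for i in range(3):
    t=capture("top")
    m=reds(t,(150,130,80,90));n,l,st,c=cv2.connectedComponentsWithStats(m);i=1+np.argmax(st[1:,4])
    cs,_=cv2.findContours((l==i).astype(np.uint8),cv2.RETR_EXTERNAL,cv2.CHAIN_APPROX_NONE)
    M=np.zeros_like(m);cv2.drawContours(M,cs,-1,255,-1)
    T.append(np.argwhere(M)[:,::-1].mean(0))
s=capture("side");crop(s,"pics/s13.png",180,110,100,110,6);crop(t,"pics/t13.png",135,120,100,100,6)
T=np.mean(T,0);L=plane("top",[T],.1005)[0][:2]*1000;print("lid",T,L)
hsv=cv2.cvtColor(t,cv2.COLOR_RGB2HSV);w=cv2.inRange(hsv,(0,0,130),(180,90,255))
r=np.zeros_like(w);x,y=T.astype(int);r[y-5:y+6,x-5:x+6]=w[y-5:y+6,x-5:x+6];D=np.argwhere(r)[:,::-1].mean(0);Ld=plane("top",[D],.101)[0][:2]*1000;print("dot",D,Ld,len(np.argwhere(r)))
for A in((658.5,156.4),(660,156.3)):
    for q in (L,Ld): v=q-A;print(A,"lid ang",np.degrees(np.arctan2(v[1],v[0])),np.hypot(*v))
    v=np.array([551,129.1])-A;print("ptr",np.degrees(np.arctan2(v[1],v[0])))
E
```

```text
t 22.9 p [661.2 158.7 138.5] yang 104.12 tilt 0.16 F [ 0.3  1.6 -0.2] M [ 0.19 -0.08 -0.06] gw 13.8 j [  27.   31.    2.   -0.  -62. -103.]
dist 6.7 turn [ 0.002  0.001 -0.003] rows 1
lid [184.30413474 184.88483397] [594.3529866  140.56563441]
dot [184.09090909 184.90909091] [594.22932805 141.06163712] 22
(658.5, 156.4) lid ang -166.13402049591392 66.07243344728914
(658.5, 156.4) lid ang -166.57728485837296 66.07559798345582
ptr -165.7507620503621
(660, 156.3) lid ang -166.52153026351596 67.50630065944928
(660, 156.3) lid ang -166.9553410488216 67.51288019446822
ptr -165.9884956408613
```

View pics/t13.png

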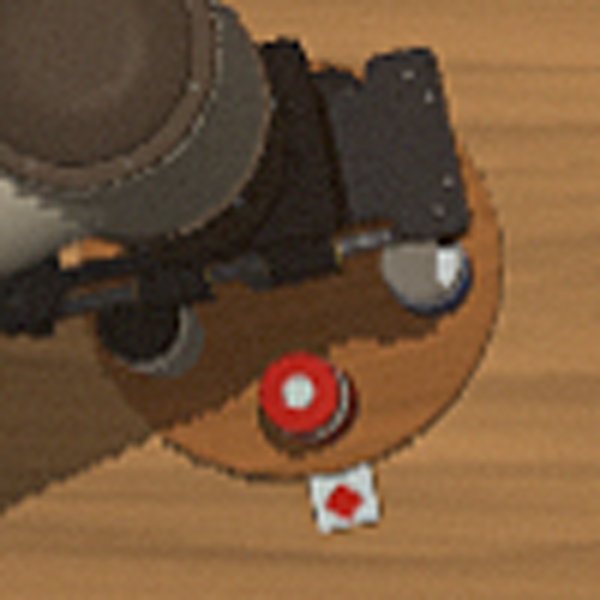

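View pics/s13.png

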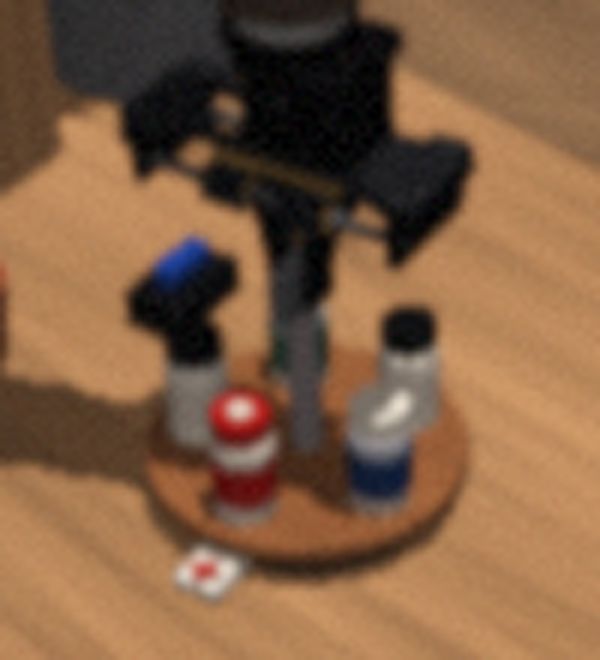

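```bash
python3 - <<'E'
from meas import *
from station import finish_job
t=capture("top");carton(t,'g',(325,160,70,80),.135)
s=sense();print(s['time_s'],s['gripper_width'],np.round(s['joint_velocities'],2),s['wrist_force'].round(1))
print(finish_job())
E
```

```text
g rect c [ 532.3 -325.5] size [89.2 55.2] long dir 72.3 centroid [ 532.5 -325.1]
23.15 0.15983523994100912 [-0.01 -0.01 -0.02  0.07 -0.06 -0.07] [ 0.7  1.8 -0.5]
the job is handed in; nothing more can be done
None
```

I set the yellow carton on the blue one and the green on the yellow, and turned the carousel until the red-lidded jar faced the pointer. I handed the job in at about 23 s with the fingers still gripping the bar.

- **Stack:** in the top view, the yellow and green cartons' centres are within about 1 mm of the blue carton's first measured position, and all three lie within about 0.3° of each other. The blue carton itself was not measured again after it was covered. Each carton was let go at a contact force of about 2–3 N.
- **Carousel:** I turned it about 155° clockwise by the grip bar. The pointer direction is about −165.9°, and the gripped bar reads −165.9° from the robot's own pose. The camera puts the lid at −166.1° to −167.0°, so the jar is in line to within about 1°.
- **Disagreement:** the two ways of finding the carousel's axis did not quite match. The camera fits gave about (659–660, 156) mm and the gripped bar gave (661, 159) mm. Using the bar position instead would move the pointer direction by about 1°, so I left the carousel as it was.
- **At hand-in:** the arm was still, the bar was held at a 14 mm opening, and the wrist force was about 2 N. I made no separate check of the other objects, but saw none of them touched.

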